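# Ready the push latches at the corner fence

### The arm

A 6-joint arm with a two-finger parallel gripper is mounted at the origin on a cart in front of the work surface, level with it; the furniture and walls round the work are solid. World frame = base frame: x ahead of the robot, y to its left, z up, the work surface at z = 0. Lengths are in m, angles in degrees, forces in N, time in s.
With the tool pointing down it reaches from about 0.4 to 0.825 m from the base axis. Payload 7 kg.
Tool frame: the origin (TCP) lies midway between the tips of the shut fingers; the grasp point (between the pads) lies 19 mm behind it; z points along the fingers, y is the direction in which the jaws open and shut (so a half turn about z gives the same grasp; the last joint's range is limited). The gripper opens to 88 mm and grips with 3 to 60 N. Pads are 19 mm wide; open, the fingers measure 130 mm over their backs; the gripper's body (78 mm by 193 mm) begins 47 mm behind the grasp point.
Start: joints at [82.512, 20.546, 0.682, 0, -70.136, -16.507], TCP at [0.275, 0.617, 0.227] pointing down, gripper open.
Joint ranges: [-176.03, 176.03], [-82.01, 121.73], [-58.28, 71.71], [-173.87, 95.51], [-174.79, -0.11], [-173.66, 173.66]. Speed limits (degrees/s): [136.94, 136.94, 172.46, 180, 180, 180].

### API

Orientations are given as [roll, pitch, yaw] about the fixed x, y, z axes, in that order (R = Rz(yaw) Ry(pitch) Rx(roll)).
In Python, from plant import sensors, cams, job gives the robot as it stands.
- The arm moves only by the tool move_arm, never from a script. Its argument "commands" is a list of rows, each a list of 7 numbers: the finger opening in cm, from 0 to 8.76, then the shift along the tool's x, y, z in cm, then the turn, a rotation vector about the tool's x, y, z in rad. In form: [[hand, x, y, z, wx, wy, wz], ...]. A call has exactly 8 rows; each row is the pose to reach, as a shift and turn from the pose commanded when the call began, along the tool's axes at that moment; what a row does not reach only later rows make up. A row lasts 1/8 s, in which the tool goes at most 62.5 mm and 10.7 degrees, less where a joint would pass 70% of its speed; a pose out of reach is approached as far as the arm can. A call with a gripper value outside its range is refused whole. The fingers move at their own pace and stop on an object; the grip force is fixed at half the most. Time passes only in rows, so rows that repeat a pose let the fingers close, or fill a call up. It gives the time, the measured TCP pose, the force and the opening at its end, in the units of the state.
- sensors.get_obs(): the state, without advancing time (a new reading comes with each control period).
- cams.snapshot(name): name is "scene" or "top" or "wrist"; returns a dict with "frame" (400x640x3 uint8, red, green, blue), "camera_matrix" (3x3 intrinsics, pixels), "R" (3x3) and "t" (3): a world point X has camera coordinates R X + t. Camera axes: x right, y down, z forward; pixel columns grow to the right and rows downward; lengths in m; the calibration is good to about 2 mm. A picture is of the moment at which its call begins. There is no depth.
- job.close_job(): hands the job in, once; it reports no verdict.
The state is a dict: "clock": time; "joint_pos": joint angles; "qvel": joint speeds; "tau": joint torques, N m; "tool_pos": TCP position; "orientation": TCP orientation; "force": force on the tool from outside, world axes, zero at the start; "moment": the same for the moment, N m; "opening": finger opening in m.
Only numpy, scipy, OpenCV 4.12 (cv2) and the standard library are available. Lean on these libraries where they do the work, as an engineer would, in place of code of your own. Each camera call takes 0.05 s, during which the arm holds its last target.

### The job

First push the dark rail square and flush into the corner of the low wooden fence, lying along the longer strip. Then click every push latch shut: hold it by the rib on its grey body and press its plunger fully home against the steel-faced bench stop or another firm, fixed part of the bench, never with the gripper; then lay the latches flat on the bench, rib up, side by side along the rail, each square to it with its plain rear end butted against the rail and its plunger pointing away. Leave the rail flush and the dish, the spring clamp and the black box where they are.

Things in the scene. Friction and masses are not known exactly. Their poses are not given: they have to be found in the camera images.
- fence_corner (a point): Low L-shaped fence of two pale wood strips, 22 mm wide and 12 mm high, screwed to the bench. This point is its inside corner, on the bench top (z = 0). Its x axis points at the back strip, whose upright inner face is the plane x = 0 and runs along -y from the corner for 254 mm; the inner face of the side strip is the plane y = 0 and runs along -x from the corner for 66 mm. The space for the work is x < 0, y < 0. It does not move.
- rail_mid (a point): The rail: a dark wood strip 240 mm long (along its y axis), 28 mm wide (x) and 36 mm high, lying loose on the bench. This point is its centre, 18 mm up; z up. Pushed home, this point lies at x = -0.014, y = -0.120 in the fence's frame, and the rail stands 24 mm taller than the fence.
- rail_end_a (a point): Centre of the rail's end face at its +y end, 18 mm up.
- rail_end_b (a point): Centre of the rail's end face at its -y end, 18 mm up.
- stop_face (a point): Bench stop: a wood block 100 mm wide, 45 mm high and 45 mm deep with a steel plate on its working face, fixed to the bench. This point is the centre of the steel face, 22 mm above the bench; the face is upright, its outward normal is the point's x axis, and it is 90 mm wide and 41 mm high. It does not move.
- parts_dish: Bystander: round dish of screws, 115 mm across and 28 mm high; origin under its centre.
- pliers_clamp: Bystander: black spring clamp, 60 x 140 x 22 mm; origin under its centre.
- clip_box: Bystander: small black box, 63 x 90 x 40 mm; origin under its centre.
- latch1_mid (a point): Push latch 1 (three or four are there; absent ones read None): grey plastic body 100 mm long (x), 34 mm wide (y), 20 mm high, with a grip rib on top 60 mm long (x, centred), 10 mm wide (y), 18 mm high: 38 mm in all, about 90 g, lying rib up (z). A plunger stands out of its +x end. This point lies over the body's middle, 19 mm above its underside.
- latch1_rear (a point): Centre of the plain rear face (the -x end) of push latch 1, 10 mm up, 50 mm behind its middle.
- latch1_plunger (a joint): How far the plunger of push latch 1 is pushed in, m: about 0 to 0.002 at the start (out), 0.012 fully home. The plunger, 12 to 14 mm thick and 10 mm up, stands 18 mm out of the +x end when out and 6 mm when home (its tip 68 or 56 mm from the body's middle). It resists with about 5 N and stays where it is left.
- latch2_mid (a point): Push latch 2 (three or four are there; absent ones read None): grey plastic body 100 mm long (x), 34 mm wide (y), 20 mm high, with a grip rib on top 60 mm long (x, centred), 10 mm wide (y), 18 mm high: 38 mm in all, about 90 g, lying rib up (z). A plunger stands out of its +x end. This point lies over the body's middle, 19 mm above its underside.
- latch2_rear (a point): Centre of the plain rear face (the -x end) of push latch 2, 10 mm up, 50 mm behind its middle.
- latch2_plunger (a joint): How far the plunger of push latch 2 is pushed in, m: about 0 to 0.002 at the start (out), 0.012 fully home. The plunger, 12 to 14 mm thick and 10 mm up, stands 18 mm out of the +x end when out and 6 mm when home (its tip 68 or 56 mm from the body's middle). It resists with about 5 N and stays where it is left.
- latch3_mid (a point): Push latch 3 (three or four are there; absent ones read None): grey plastic body 100 mm long (x), 34 mm wide (y), 20 mm high, with a grip rib on top 60 mm long (x, centred), 10 mm wide (y), 18 mm high: 38 mm in all, about 90 g, lying rib up (z). A plunger stands out of its +x end. This point lies over the body's middle, 19 mm above its underside.
- latch3_rear (a point): Centre of the plain rear face (the -x end) of push latch 3, 10 mm up, 50 mm behind its middle.
- latch3_plunger (a joint): How far the plunger of push latch 3 is pushed in, m: about 0 to 0.002 at the start (out), 0.012 fully home. The plunger, 12 to 14 mm thick and 10 mm up, stands 18 mm out of the +x end when out and 6 mm when home (its tip 68 or 56 mm from the body's middle). It resists with about 5 N and stays where it is left.
- latch4_mid (a point): Push latch 4 (three or four are there; absent ones read None): grey plastic body 100 mm long (x), 34 mm wide (y), 20 mm high, with a grip rib on top 60 mm long (x, centred), 10 mm wide (y), 18 mm high: 38 mm in all, about 90 g, lying rib up (z). A plunger stands out of its +x end. This point lies over the body's middle, 19 mm above its underside.
- latch4_rear (a point): Centre of the plain rear face (the -x end) of push latch 4, 10 mm up, 50 mm behind its middle.
- latch4_plunger (a joint): How far the plunger of push latch 4 is pushed in, m: about 0 to 0.002 at the start (out), 0.012 fully home. The plunger, 12 to 14 mm thick and 10 mm up, stands 18 mm out of the +x end when out and 6 mm when home (its tip 68 or 56 mm from the body's middle). It resists with about 5 N and stays where it is left.

How it is judged (in metres and radians):
On the way, in this order (a step that is already met when the one before it is completed fails the run):
1. the rail is pushed flush into the fence corner (x of rail_end_a in the frame of fence_corner between -0.017 and -0.01 m and x of rail_end_b in the frame of fence_corner between -0.017 and -0.01 m and y of rail_mid in the frame of fence_corner between -0.123 and -0.115 m and height (world z) of rail_mid below 0.022 m), for 0.3 s.
2. every latch's plunger is pushed home (value of joint each of latch1_plunger, latch2_plunger, latch3_plunger, latch4_plunger above 0.01 m), for 0.2 s.
At the end, for the whole second after the job is handed in: The rail lies flush in the corner (no gap over 3 mm at either strip); every latch lies flat on the bench, rib up, with its plunger at least 10 mm in, square to the rail within 0.1 rad, its rear face butted to the rail (no gap over about 5 mm) and within the rail's length, its plunger pointing away (all of step 1 and all of step 2 and x of latch1_rear in the frame of fence_corner between -0.034 and -0.022 m and x of each of latch1_mid, latch2_mid, latch3_mid, latch4_mid in the frame of fence_corner below -0.06 m and y of latch1_mid in the frame of fence_corner between -0.24 and 0 m and angle between the x axis of each of latch1_mid, latch2_mid, latch3_mid, latch4_mid and the x axis of fence_corner, either way round below 0.1 rad and height (world z) of each of latch1_mid, latch2_mid, latch3_mid, latch4_mid below 0.023 m and height (world z) of each of latch1_rear, latch2_rear, latch3_rear, latch4_rear below 0.014 m and x of latch2_rear in the frame of fence_corner between -0.034 and -0.022 m and y of latch2_mid in the frame of fence_corner between -0.24 and 0 m and x of latch3_rear in the frame of fence_corner between -0.034 and -0.022 m and y of latch3_mid in the frame of fence_corner between -0.24 and 0 m and x of latch4_rear in the frame of fence_corner between -0.034 and -0.022 m and y of latch4_mid in the frame of fence_corner between -0.24 and 0 m); the robot touches nothing.
It fails at once if a plunger is pushed with the gripper instead of against the bench (contact force between the fingers and latch1_plunger above 3 N or contact force between the fingers and latch2_plunger above 3 N or contact force between the fingers and latch3_plunger above 3 N or contact force between the fingers and latch4_plunger above 3 N).
It fails at once if the dish of screws is moved by more than 4 cm (distance of parts_dish from where it was at the start of the episode above 0.04 m).
It fails at once if the spring clamp is moved by more than 4 cm (distance of pliers_clamp from where it was at the start of the episode above 0.04 m).
It fails at once if the black box is moved by more than 4 cm (distance of clip_box from where it was at the start of the episode above 0.04 m).
Of latch1, latch2, latch3, latch4 only 3 to 4 are there at a start; the rules pass over those that are not, and their reading is None.
At some moment in a run one of rail, latch1, latch2, latch3, latch4 may be knocked a few centimetres aside while the robot is not near it.
Once in a run the grip may slacken for a moment while it holds something.
It also fails if it takes over 210 s, if anything falls off the work surface, if the arm or the gripper's body presses on something with over 40 N, if the wrist force passes 120 N, or if a joint passes its speed limit or range.

## Working session

There is one attempt and no reset: what is moved stays moved. The work goes in short steps, Python scripts to look and compute and a tool call to move; the robot and the scene stay as the last step left them, time stands still between calls to the robot, and variables do not carry over. Pictures are saved under pics/ and viewed, and the job is handed in when it is done.

Besides the shell and the picture viewer there is one more tool, called after "Request:" as name([rows], argument=value, ...), one row to a line, values as JSON. move_arm: Moves the arm, as the interface text tells. Its arguments: {"type":"object","properties":{"commands":{"type":"array"}},"required":["commands"]}

```bash
mkdir -p pics; ls; cat > h.py <<'E'
import numpy as np,cv2
from plant import sensors,cams,job
def snap(n,f):
    s=cams.snapshot(n); cv2.imwrite(f'pics/{f}.png',s['frame'][:,:,::-1]); np.savez(f'pics/{f}.npz',K=s['camera_matrix'],R=s['R'],t=s['t'],frame=s['frame']); return s
def px2w(s,u,v,z):
    K,R,t=[np.array(s[k]) for k in (('camera_matrix','R','t') if 'camera_matrix' in s else ('K','R','t'))]
    d=R.T@np.linalg.inv(K)@np.array([u,v,1.]); c=-R.T@t
    return c+d*(z-c[2])/d[2]
def w2px(s,X):
    K,R,t=[np.array(s[k]) for k in (('camera_matrix','R','t') if 'camera_matrix' in s else ('K','R','t'))]
    p=K@(R@np.array(X)+t); return p[:2]/p[2]
E
python3 - <<'E'
from h import *
print(sensors.get_obs())
for n in('top','scene','wrist'):
    s=snap(n,n+'0'); print(n,-s['R'].T@s['t'],s['camera_matrix'].tolist(),s['R'].round(3).tolist())
E
```

```text
pics
{'clock': 0.0, 'joint_pos': array([ 8.25105461e+01,  2.05916239e+01,  6.34323689e-01, -1.75807429e-02,
       -7.01350441e+01, -1.65071176e+01]), 'qvel': array([-0.07944355,  0.02386447, -0.05748507, -0.01818806, -0.03611118,
       -0.0247064 ]), 'tau': array([ 1.87517021e-04, -5.82708442e+01,  2.93043888e+01,  6.99652523e+00,
        6.87154839e-03, -1.69074842e-04]), 'tool_pos': array([0.27435088, 0.61621286, 0.22563271]), 'orientation': array([ 1.79906766e+02, -1.03945575e-02, -2.40025504e+01]), 'force': array([-0.74630933,  0.42313025, -0.1980167 ]), 'moment': array([-0.04888682,  0.04391121,  0.00097265]), 'opening': 0.08762333162914343}
top [ 0.3625757  -0.00263636  1.56262266] [[424.9921943504913, 0.0, 321.36926447324544], [0.0, 424.9921943504913, 207.91233999267854], [0.0, 0.0, 1.0]] [[-0.016, -1.0, -0.007], [-0.99, 0.017, -0.141], [0.141, 0.005, -0.99]]
scene [ 0.00979596 -1.11050177  0.71104768] [[409.41408229707343, 0.0, 320.8602541478367], [0.0, 409.41408229707343, 197.7573643962118], [0.0, 0.0, 1.0]] [[0.89, -0.456, -0.026], [-0.23, -0.398, -0.888], [0.395, 0.796, -0.459]]
wrist [0.34683367 0.58485717 0.38358638] [[283.4593160048638, 0.0, 321.2573420908621], [0.0, 283.4593160048638, 194.76380212100966], [0.0, 0.0, 1.0]] [[-0.407, -0.914, 0.001], [-0.874, 0.389, 0.291], [-0.267, 0.117, -0.957]]
```

View pics/top0.png

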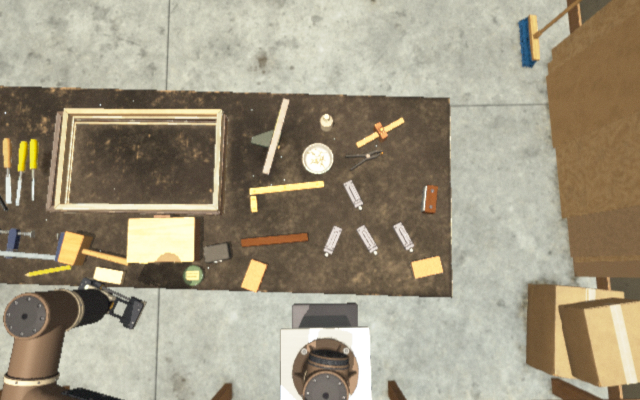

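View pics/scene0.png

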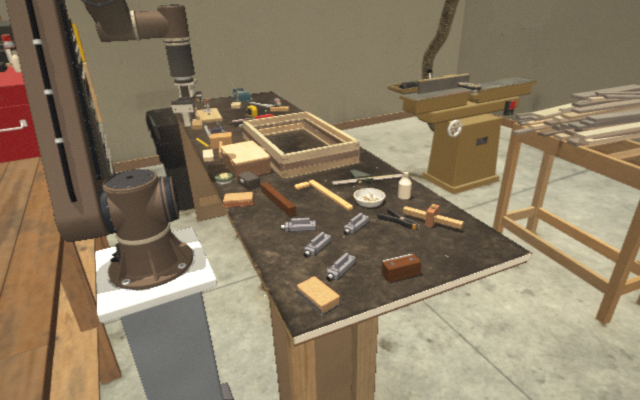

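View pics/wrist0.png

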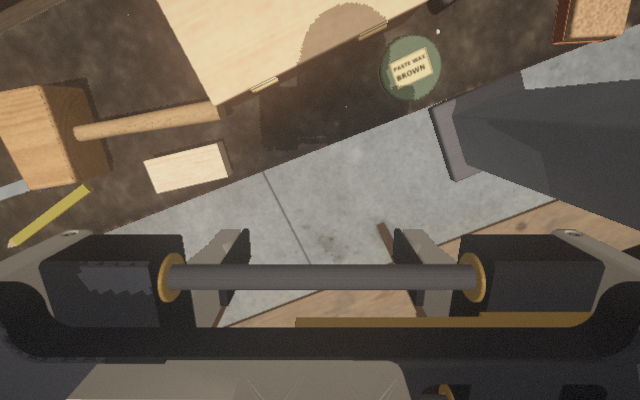

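```bash
python3 - <<'E'
from h import *
f=cv2.imread('pics/top0.png')
c=f[140:300,230:450]; cv2.imwrite('pics/top0z.png',cv2.resize(c,None,fx=3.6,fy=3.6,interpolation=cv2.INTER_CUBIC))
s=np.load('pics/top0.npz')
for n,u,v,z in [('fc',257,193,.012),('fend',324,183,.012),('railL',241,241,.036),('railR',308,237,.036),('stop',425,199,.04),('dish',318,158,.0),('clamp',363,157,.0),('l1',333,240,.03),('l2',367,239,.03),('l3',403,237,.03),('l4',353,194,.03)]:
    print(n,px2w(s,u,v,z).round(3))
E
```

```text
fc [0.643 0.243 0.012]
fend [ 0.677 -0.006  0.012]
railL [0.465 0.296 0.036]
railR [0.475 0.055 0.036]
stop [ 0.606 -0.371  0.04 ]
dish [0.776 0.015 0.   ]
clamp [ 0.776 -0.155  0.   ]
l1 [ 0.463 -0.035  0.03 ]
l2 [ 0.465 -0.157  0.03 ]
l3 [ 0.47  -0.287  0.03 ]
l4 [ 0.63  -0.111  0.03 ]
```

View pics/top0z.png

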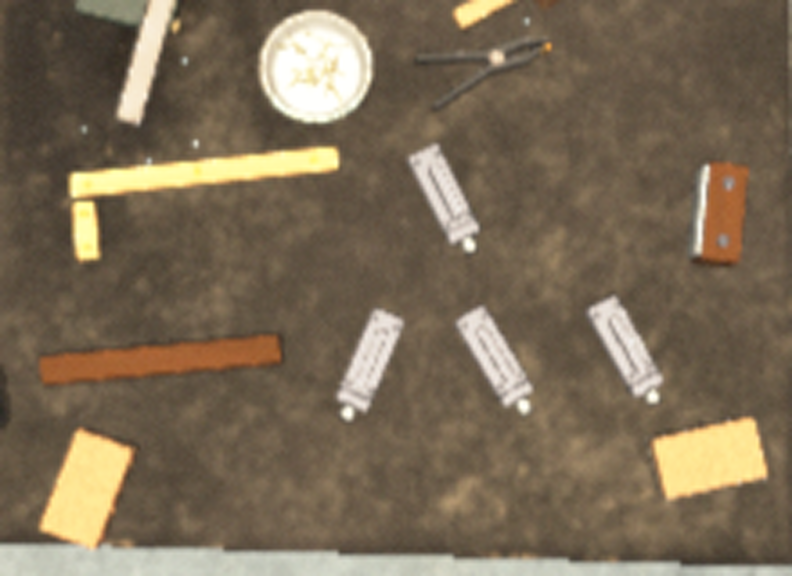

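```bash
cat >> h.py <<'E'
from scipy.spatial.transform import Rotation as Ro
def rel(p,yaw,o=None):
    "shift cm in tool axes and rotvec to reach world p with tool down at yaw (deg)"
    o=o or sensors.get_obs(); R0=Ro.from_euler('xyz',o['orientation'],degrees=True)
    d=R0.inv().apply(np.array(p)-o['tool_pos'])*100
    r=(R0.inv()*Ro.from_euler('xyz',[180,0,yaw],degrees=True)).as_rotvec()
    print('now',o['tool_pos'].round(4),o['orientation'].round(1),'shift cm',d.round(2),'rot',r.round(3)); return d,r
E
python3 -c "
from h import *
rel([.50,.14,.26],-87.6)"
```

```text
now [0.2744 0.6163 0.2258] [179.9  -0.  -24. ] shift cm [39.98 34.34 -3.36] rot [ 1.00e-03 -1.00e-03  1.11e+00]
```

Request:
move_arm([
  [8.7,4,3.5,-0.5,0,0,0.12],
  [8.7,8.5,7.5,-1,0,0,0.25],
  [8.7,13,11.5,-2,0,0,0.4],
  [8.7,18,16,-2.5,0,0,0.55],
  [8.7,23,20,-3,0,0,0.7],
  [8.7,28,24.5,-3.4,0,0,0.85],
  [8.7,33,29,-3.4,0,0,0.98],
  [8.7,37,32,-3.4,0,0,1.11],
])

```text
clock: 1.15
tool_pos: [0.481, 0.1753, 0.2609]
orientation: [-180.0, 0.0, -87.8]
force: [1.1, 0.7, 0.6]
opening: 0.087
```

```bash
python3 -c "
from h import *
snap('wrist','w1')
rel([.50,.14,.26],-87.6)"
```

```text
now [0.4828 0.17   0.2607] [-1.80e+02 -1.00e-01 -8.84e+01] shift cm [ 3.05 -1.63  0.08] rot [ 0.    -0.002 -0.013]
```

View pics/w1.png

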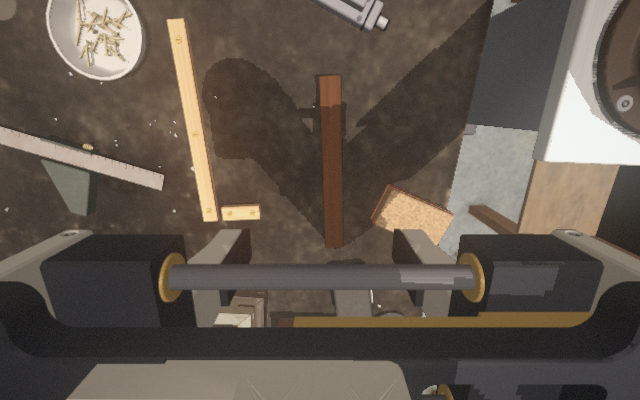

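```bash
python3 -c "
import cv2
f=cv2.imread('pics/w1.png')[10:265,155:365]
cv2.imwrite('pics/w1z.png',cv2.resize(f[120:,:],None,fx=3.8,fy=3.8,interpolation=cv2.INTER_CUBIC))
cv2.imwrite('pics/w1y.png',cv2.resize(f[:135,:],None,fx=3.8,fy=3.8,interpolation=cv2.INTER_CUBIC))"
```

```text
(no output)
```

View pics/w1z.png

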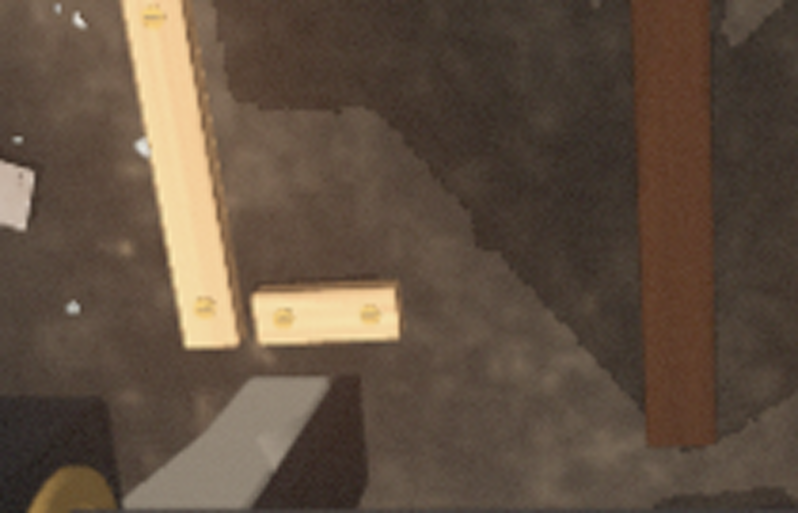

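View pics/w1y.png

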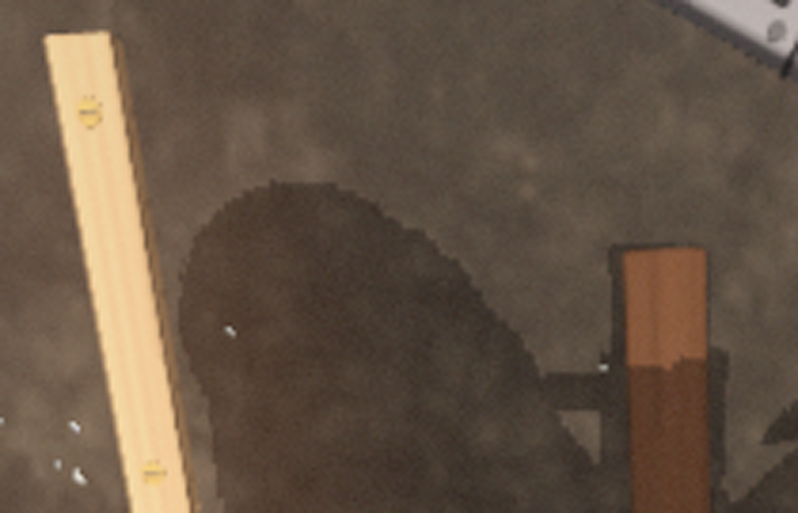

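```bash
cat > m1.py <<'E'
from h import *
s=np.load('pics/w1.npz')
P=lambda X,Y,o,z: px2w(s,155+X/3.8,o+Y/3.8,z)
a=P(110,33,10,.012);b=P(238,345,130,.012)
print('fence',a.round(4),b.round(4),np.hypot(*(a-b)[:2]))
d=(a-b)[:2]; yaw=np.degrees(np.arctan2(d[1],d[0]))+90;print('yaw',yaw)
c=P(252,293,130,.012);e=P(398,287,130,.012);print('side',c,e,np.hypot(*(c-e)[:2]),np.degrees(np.arctan2(*(c-e)[:2][::-1])))
x=np.array([np.cos(np.radians(yaw)),np.sin(np.radians(yaw))]);y=np.array([-x[1],x[0]])
print('corner', x*(x@a[:2]+x@b[:2])/2+y*(y@c[:2]+y@e[:2])/2, y@c[:2],y@e[:2])
r=[P(623,250,10,.036),P(706,248,10,.036),P(646,446,130,.036),P(717,444,130,.036)]
f1=(r[0]+r[1])/2;f2=(r[2]+r[3])/2
print('rail',f1,f2,np.hypot(*(f1-f2)[:2]),np.hypot(*(r[0]-r[1])[:2]),(f1+f2)/2,'yaw',np.degrees(np.arctan2(*(f1-f2)[:2][::-1]))+90)
E
python3 m1.py
```

```text
fence [ 0.6616 -0.0046  0.012 ] [0.6379 0.2689 0.012 ] 0.2745531149216848
yaw 4.960299257563875
side [0.63076684 0.24625083 0.012     ] [0.57230966 0.2414518  0.012     ] 0.05865383758840833 4.69315888824016
corner [0.63978406 0.24717068] 0.19078904100773805 0.1910625123035105
rail [0.47513445 0.05720052 0.036     ] [0.45721731 0.29451144 0.036     ] 0.2379863376053229 0.027325844774381967 [0.46617588 0.17585598 0.036     ] yaw 4.317680996894197
```

```bash
python3 -c "
from h import *
rel([.466,.176,.019],-85.6)"
```

```text
now [0.4828 0.17   0.2607] [-1.80e+02 -1.00e-01 -8.84e+01] shift cm [-0.69  1.66 24.17] rot [ 0.    -0.002 -0.048]
```

Request:
move_arm([
  [8.7,-0.2,0.6,3,0,0,-0.02],
  [8.7,-0.5,1.2,8,0,0,-0.04],
  [8.7,-0.7,1.66,13,0,0,-0.048],
  [8.7,-0.7,1.66,18,0,0,-0.048],
  [8.7,-0.7,1.66,22,0,0,-0.048],
  [8.7,-0.7,1.66,24.1,0,0,-0.048],
  [6,-0.7,1.66,24.1,0,0,-0.048],
  [2,-0.7,1.66,24.1,0,0,-0.048],
])

```text
clock: 2.2
tool_pos: [0.4643, 0.1839, 0.0203]
orientation: [-180.0, 0.0, -84.8]
force: [0.2, 0.6, 1.5]
opening: 0.0722
```

Request:
move_arm([
  [1,0,0,0,0,0,0],
  [1,0,0,0,0,0,0],
  [1,0,0,0,0,0,0],
  [1,0,0,0,0,0,0],
  [1,0,0,0,0,0,0],
  [1,0,0,0,0,0,0],
  [1,0,0,0,0,0,0],
  [1,0,0,0,0,0,0],
])

```text
clock: 3.2
tool_pos: [0.4641, 0.1837, 0.0198]
orientation: [-180.0, 0.0, -84.8]
force: [1.3, -0.1, 4.9]
opening: 0.0278
```

```bash
python3 -c "
from h import *
snap('wrist','w2');print(sensors.get_obs()['opening'])
rel([.612,.115,.020],-85.1)"
```

```text
0.02777272452949541
now [0.4641 0.1837 0.0198] [-180.     0.   -84.8] shift cm [ 8.170e+00 -1.411e+01 -1.000e-02] rot [-0.001  0.     0.005]
```

View pics/w2.png

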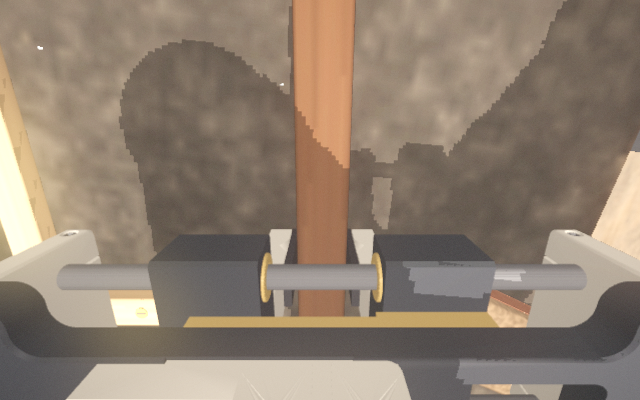

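Request:
move_arm([
  [1,0,0,-0.3,0,0,0.005],
  [1,1,-2,-0.4,0,0,0.005],
  [1,3,-5.5,-0.4,0,0,0.005],
  [1,5,-9.5,-0.4,0,0,0.005],
  [1,6.6,-13,-0.4,0,0,0.005],
  [1,7.4,-14.8,-0.4,0,0,0.005],
  [1,7.4,-14.8,-0.2,0,0,0.005],
  [1,7.4,-14.8,0,0,0,0.005],
])

```text
clock: 4.25
tool_pos: [0.6184, 0.1222, 0.0207]
orientation: [-179.9, -0.1, -85.1]
force: [-0.9, -6.0, 16.2]
opening: 0.0291
```

```bash
python3 -c "
from h import *
snap('wrist','w3');print(sensors.get_obs()['opening'])
rel([.634,.134,.020],-85.1)"
```

```text
0.02900403314330089
now [0.6183 0.1224 0.0207] [-1.799e+02 -1.000e-01 -8.510e+01] shift cm [-1.02 -1.67  0.07] rot [-0.001 -0.001  0.   ]
```

View pics/w3.png

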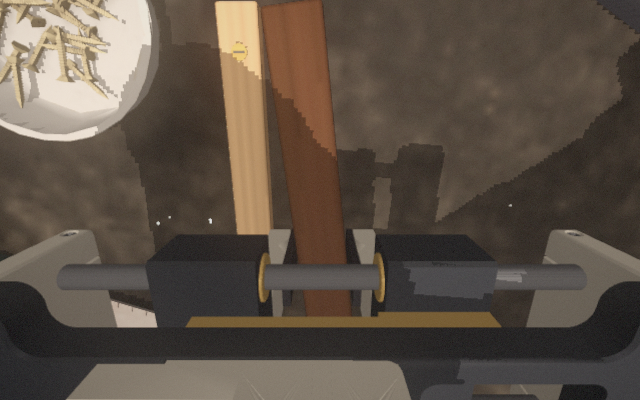

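```bash
python3 -c "
from h import *
s=np.load('pics/w3.npz')
def L(a,b,z):
    p=px2w(s,*a,z);q=px2w(s,*b,z);d=p-q;print(p.round(4),q.round(4),'yaw',np.degrees(np.arctan2(d[1],d[0]))+90)
L((258,3),(271,225),.012)
L((217,3),(236,234),.012)
L((262,10),(290,225),.036)
L((322,5),(344,225),.036)
"
```

```text
[ 0.662  -0.0044  0.012 ] [0.6512 0.1173 0.012 ] yaw 5.07842712959868
[ 0.6828 -0.0026  0.012 ] [0.6733 0.1255 0.012 ] yaw 4.239621800059567
[0.6549 0.0051 0.036 ] [0.6372 0.1059 0.036 ] yaw 9.98317258064688
[0.6288 0.001  0.036 ] [0.6079 0.1034 0.036 ] yaw 11.527823036815875
```

Request:
move_arm([
  [4,0,0,-0.1,0,0,0],
  [5,0,0,-0.1,0,0,0],
  [5,0,0,-0.1,0,0,0],
  [5,0,0,-0.1,0,0,0],
  [1,0,0,-0.1,0,0,0],
  [1,0,0,-0.1,0,0,0],
  [1,0,0,-0.1,0,0,0],
  [1,0,0,-0.1,0,0,0],
])

```text
clock: 5.3
tool_pos: [0.6177, 0.123, 0.0205]
orientation: [180.0, -0.0, -85.1]
force: [0.4, -0.9, 0.1]
opening: 0.0283
```

```bash
python3 -c "
from h import *
snap('wrist','w4');print(sensors.get_obs())
rel([.634,.134,.020],-85.1)"
```

```text
{'clock': 5.35, 'joint_pos': array([ 2.89867077e+01,  2.75419987e+01, -1.84936571e+01, -4.42116257e-03,
       -4.39731545e+01, -2.41209183e+01]), 'qvel': array([-0.02517976,  0.01266768, -0.06688249, -0.0032124 , -0.01278847,
       -0.00909149]), 'tau': array([-2.12773005e-02, -5.98906875e+01,  2.18825036e+01,  5.31073943e+00,
        8.91017262e-02,  4.15239239e-02]), 'tool_pos': array([0.61773006, 0.12298208, 0.0204844 ]), 'orientation': array([ 1.79990705e+02, -7.99238262e-04, -8.51373925e+01]), 'force': array([-0.88234723, -0.14387328, -0.17461909]), 'moment': array([0.0992564 , 0.0535882 , 0.02962858]), 'opening': 0.028979735002113056}
now [0.6177 0.123  0.0205] [180.   -0.  -85.1] shift cm [-0.96 -1.71  0.05] rot [ 0.    -0.    -0.001]
```

View pics/w4.png

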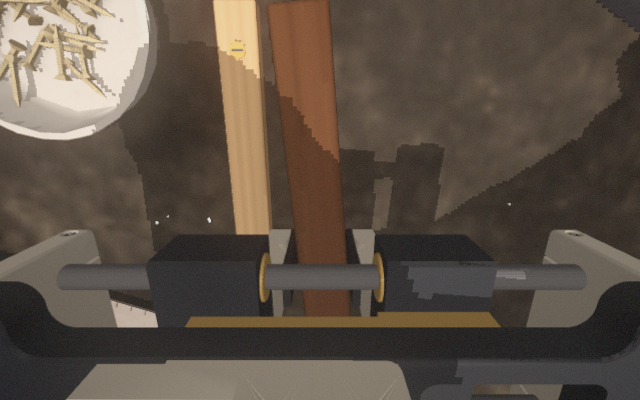

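Request:
move_arm([
  [1,0,-0.4,0,0,0,0],
  [1,0,-0.8,0,0,0,0],
  [1,0,-1.1,0,0,0,0],
  [1,0,-1.4,0,0,0,0],
  [1,0,-1.6,0,0,0,0],
  [1,0,-1.8,0,0,0,0],
  [1,0,-2.0,0,0,0,0],
  [1,0,-2.0,0,0,0,0],
])

```text
clock: 6.35
tool_pos: [0.6362, 0.1249, 0.0204]
orientation: [179.8, 0.0, -85.2]
force: [-7.2, 3.5, 4.6]
opening: 0.0277
```

```bash
python3 -c "
from h import *
snap('wrist','w5');o=sensors.get_obs();print(o['force'],o['moment'],o['opening'])
rel([.634,.134,.020],-85.1)"
```

```text
[-6.63805508  3.75889339  6.0331053 ] [ 1.1969433   2.82052004 -0.36794938] 0.027742985110279356
now [0.6362 0.1249 0.0204] [179.8   0.  -85.2] shift cm [-0.93  0.14  0.04] rot [ 0.003  0.    -0.002]
```

View pics/w5.png

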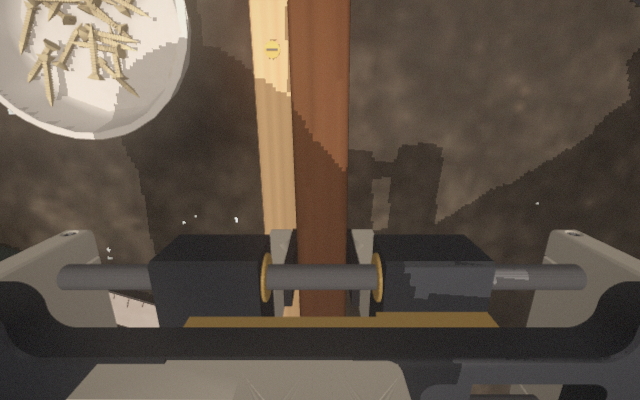

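Request:
move_arm([
  [1,-0.1,0,0,0,0,0],
  [1,-0.2,0,0,0,0,0],
  [1,-0.3,0,0,0,0,0],
  [1,-0.4,0,0,0,0,0],
  [1,-0.5,0,0,0,0,0],
  [1,-0.6,0,0,0,0,0],
  [1,-0.7,0,0,0,0,0],
  [1,-0.7,0,0,0,0,0],
])

```text
clock: 7.4
tool_pos: [0.6363, 0.1302, 0.0204]
orientation: [179.9, -0.1, -85.2]
force: [-2.4, -5.1, 3.0]
opening: 0.0274
```

```bash
python3 -c "
from h import *
snap('wrist','w6');o=sensors.get_obs();print(o['force'],o['moment'],o['opening'])
rel([.634,.134,.020],-85.1)"
```

```text
[-2.76274477 -5.64959103  3.6341978 ] [-1.70625198  1.0956434  -0.45794498] 0.028119847170998507
now [0.6363 0.1302 0.0204] [ 1.799e+02 -1.000e-01 -8.520e+01] shift cm [-0.4   0.19  0.04] rot [ 0.002 -0.002 -0.002]
```

View pics/w6.png

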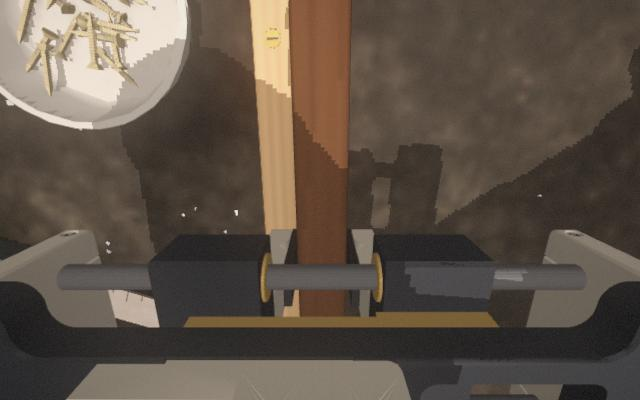

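Request:
move_arm([
  [1,-0.1,0,0,0,0,0],
  [1,-0.2,0,0,0,0,0],
  [1,-0.3,-0.1,0,0,0,0],
  [1,-0.4,-0.1,0,0,0,0],
  [1,-0.5,-0.2,0,0,0,0],
  [1,-0.6,-0.3,0,0,0,0],
  [1,-0.6,-0.3,0,0,0,0],
  [1,-0.6,-0.3,0,0,0,0],
])

```text
clock: 8.45
tool_pos: [0.6362, 0.1326, 0.0204]
orientation: [179.5, -0.3, -85.2]
force: [-7.5, -18.2, 11.7]
opening: 0.028
```

```bash
python3 -c "
from h import *
snap('wrist','w6');o=sensors.get_obs();print(o['force'],o['moment'],o['opening'])
rel([.634,.134,.020],-85.1)"
```

```text
[ -8.00939754 -17.42569792  10.71320444] [-6.37083396  2.9018612   0.04630947] 0.028002336490056377
now [0.6362 0.1326 0.0204] [179.5  -0.3 -85.2] shift cm [-0.16  0.2   0.04] rot [ 0.008 -0.006 -0.002]
```

View pics/w6.png

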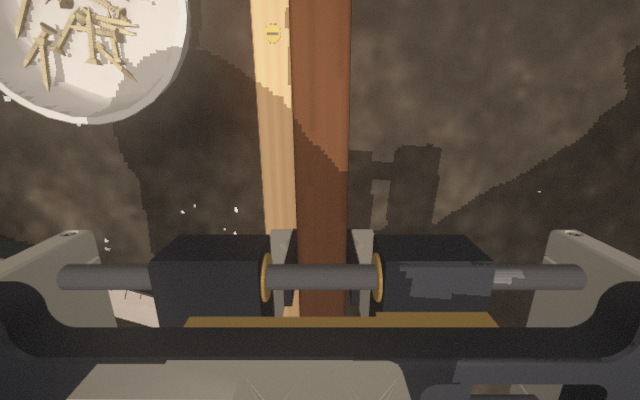

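Request:
move_arm([
  [1,0.4,0.2,0,0,0,0],
  [3,0.4,0.2,0,0,0,0],
  [6,0.4,0.2,0,0,0,0],
  [6,0.4,0.2,0,0,0,0],
  [6,0.4,0.2,-4,0,0,0],
  [8,0.4,1,-10,0,0,0],
  [8,1,2,-16,0,0,0],
  [8,1.5,3,-22,0,0,0],
])

```text
clock: 9.5
tool_pos: [0.611, 0.1206, 0.2428]
orientation: [-179.9, 0.0, -85.1]
force: [1.7, 0.5, 0.1]
opening: 0.0793
```

Request:
move_arm([
  [8,0,1,0,0,0,0],
  [8,0,3,0,0,0,0],
  [8,0,3,0,0,0,0],
  [8,0,3,0,0,0,0],
  [8,0,3,0,0,0,0],
  [8,0,3,0,0,0,0],
  [8,0,3,0,0,0,0],
  [8,0,3,0,0,0,0],
])

```text
clock: 10.5
tool_pos: [0.5812, 0.1179, 0.2405]
orientation: [180.0, -0.0, -85.1]
force: [-0.3, 1.1, -1.2]
opening: 0.0799
```

```bash
python3 -c "
from h import *
snap('wrist','w7');snap('top','t7');o=sensors.get_obs();print(o['force'],o['moment'],o['opening'],o['tool_pos'])
f=cv2.imread('pics/w7.png')
cv2.imwrite('pics/w7z.png',cv2.resize(f[:250,150:400],None,fx=2.4,fy=2.4,interpolation=cv2.INTER_CUBIC))
"
```

```text
[ 1.06448552 -0.32543901 -1.08486381] [ 0.0700125  -0.01607233 -0.02288135] 0.0803040445509268 [0.58115218 0.11788189 0.24054623]
```

View pics/w7.png

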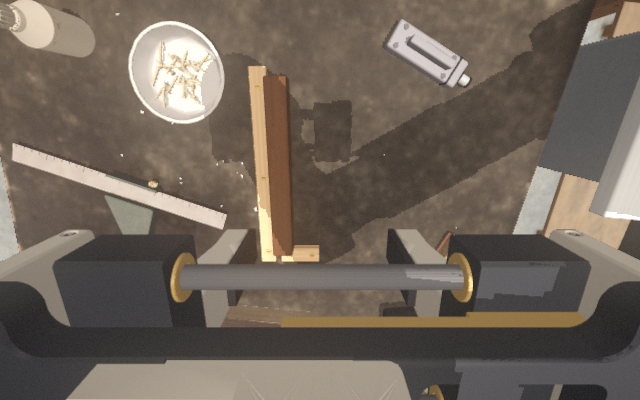

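View pics/w7z.png

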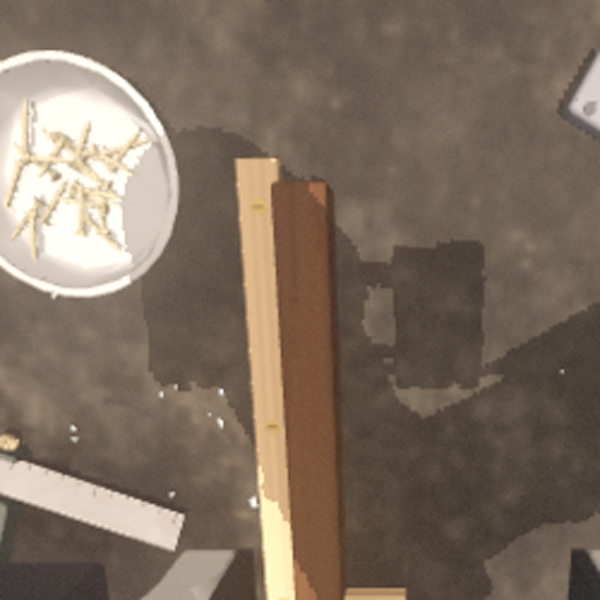

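```bash
python3 -c "
from h import *
f=cv2.imread('pics/w7.png')
cv2.imwrite('pics/w7y.png',cv2.resize(f[190:275,230:345],None,fx=6,fy=6,interpolation=cv2.INTER_CUBIC))
"
```

```text
(no output)
```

View pics/w7y.png

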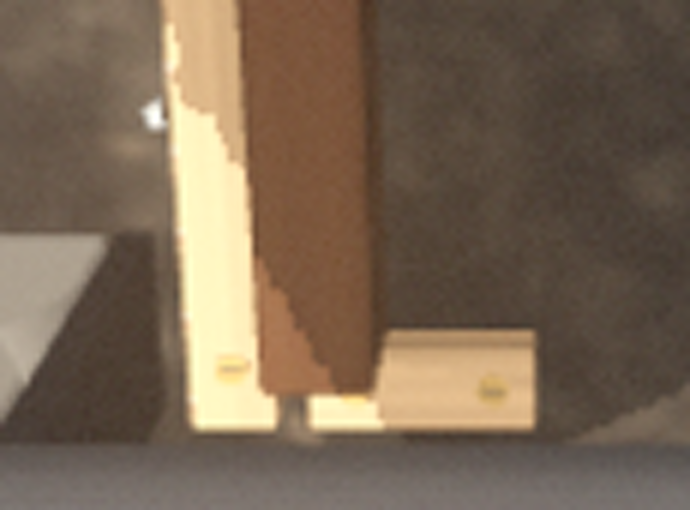

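```bash
cat > m7.py <<'E'
from h import *
s=np.load('pics/w7.npz')
P=lambda u,v,z: px2w(s,u,v,z)[:2]
a=P(248.3,66.7,.012);b=P(261.3,261.7,.012)
yaw=np.arctan2(*(a-b)[::-1])+np.pi/2; print('yaw',np.degrees(yaw),np.hypot(*(a-b)))
x=np.array([np.cos(yaw),np.sin(yaw)]);y=np.array([-x[1],x[0]])
fx=(a+b)@x/2-.022
fy=(P(295,247.5,.012)+P(319,247.5,.012))@y/2; fy2=b@y-.022
print('corner',x*fx+y*fy,fy,fy2)
for n,u,v in [('B in',263.75,76.7),('B out',286.25,75),('A in',273,255.5),('A out',292.3,255.5)]:
    p=P(u,v,.036); print(n,p.round(4),(p@x-fx).round(4),(p@y-fy).round(4))
E
python3 m7.py
```

```text
yaw 4.735109657032036 0.27504053869271017
corner [0.64082638 0.2456827 ] 0.19194447162003977 0.1942640003629586
B in [0.6592 0.0096] -0.0012 -0.2368
B out [0.6327 0.0055] -0.028 -0.2387
A in [0.6398 0.2459] -0.001 0.0003
A out [0.6123 0.2436] -0.0286 0.0002
```

```bash
python3 -c "
from h import *
rel([.58,-.18,.30],-155)"
```

```text
now [0.5812 0.1179 0.2405] [180.   -0.  -85.1] shift cm [29.67  2.64 -5.95] rot [ 0.    -0.     1.219]
```

Request:
move_arm([
  [8,3,0.3,-1,0,0,0.12],
  [8,8,0.8,-2,0,0,0.3],
  [8,13,1.3,-3,0,0,0.47],
  [8,18,1.7,-4,0,0,0.65],
  [8,23,2.2,-5,0,0,0.82],
  [8,27,2.6,-6,0,0,1.0],
  [8,29.7,2.6,-6,0,0,1.15],
  [8,29.7,2.6,-6,0,0,1.22],
])

```text
clock: 11.6
tool_pos: [0.5802, -0.1822, 0.3004]
orientation: [-180.0, -0.0, -155.4]
force: [-0.7, 0.0, -1.3]
opening: 0.0804
```

Request:
move_arm([
  [8,0,0,0,0,0,0],
  [8,0,0,0,0,0,0],
  [8,0,0,0,0,0,0],
  [8,0,0,0,0,0,0],
  [8,0,0,0,0,0,0],
  [8,0,0,0,0,0,0],
  [8,0,0,0,0,0,0],
  [8,0,0,0,0,0,0],
])

```text
clock: 12.6
tool_pos: [0.5804, -0.1802, 0.3005]
orientation: [180.0, -0.0, -155.0]
force: [0.4, -0.1, 0.4]
opening: 0.0799
```

```bash
python3 -c "
from h import *
s=snap('wrist','w8');o=sensors.get_obs();print(o['tool_pos'],o['orientation'],-s['R'].T@s['t'])
"
```

```text
[ 0.58042006 -0.18024139  0.30052398] [ 1.79998016e+02 -2.57483570e-03 -1.55031381e+02] [ 0.50911544 -0.21307949  0.45840523]
```

View pics/w8.png

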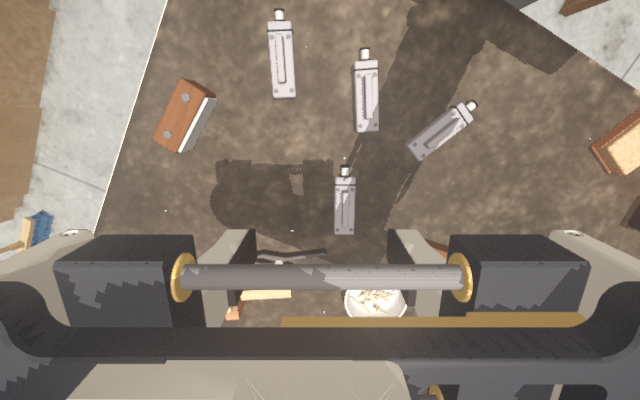

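```bash
python3 -c "
from h import *
f=cv2.imread('pics/w8.png')
cv2.imwrite('pics/w8a.png',cv2.resize(f[0:160,140:310],None,fx=3.7,fy=3.7,interpolation=cv2.INTER_CUBIC))
cv2.imwrite('pics/w8b.png',cv2.resize(f[40:240,320:490],None,fx=3,fy=3,interpolation=cv2.INTER_CUBIC))
"
```

```text
(no output)
```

View pics/w8a.png

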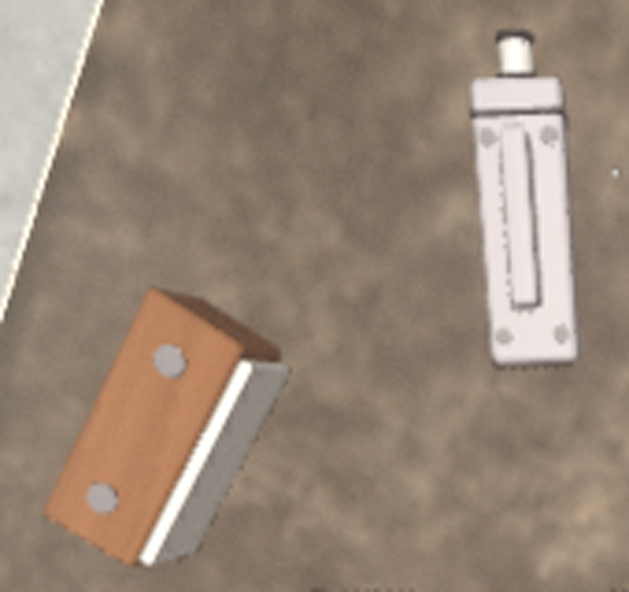

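View pics/w8b.png

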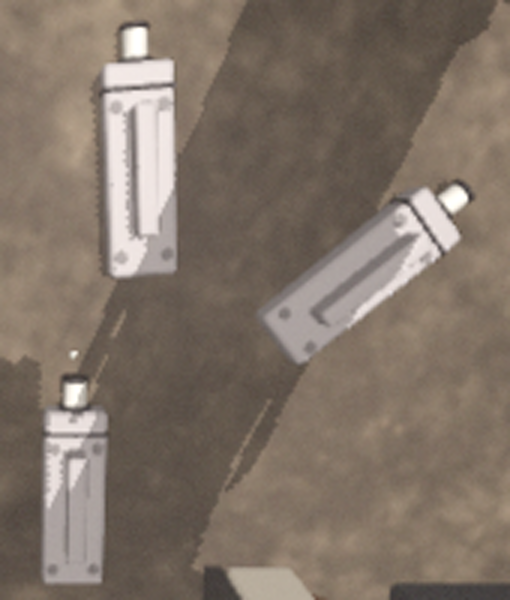

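```bash
cat > m8.py <<'E'
from h import *
s=np.load('pics/w8.npz')
A=lambda X,Y,z: px2w(s,140+X/3.7,Y/3.7,z)[:2]
B=lambda X,Y,z: px2w(s,320+X/3,40+Y/3,z)[:2]
for n,F,q in [('A',A,[(472,82),(564,80),(492,363),(577,362)]),('B',B,[(104,64),(173,60),(109,277),(176,272)]),('C',B,[(426,187),(461,243),(260,315),(300,362)]),('D',B,[(45,411),(107,409),(42,583),(103,584)])]:
    c=[F(*p,.02) for p in q]; f=(c[0]+c[1])/2; r=(c[2]+c[3])/2; d=f-r
    print(n,'mid',((f+r)/2).round(4),'dir',np.degrees(np.arctan2(d[1],d[0])).round(1),'len',np.hypot(*d).round(4),'w',np.hypot(*(c[0]-c[1])).round(4))
a=A(252,365,.0425);b=A(152,566,.0425);d=b-a
print('stop',a,b,np.hypot(*d),(a+b)/2,'normal',np.degrees(np.arctan2(d[1],d[0]))+90)
E
python3 m8.py
```

```text
A mid [ 0.4746 -0.2899] dir -153.6 len 0.0983 w 0.0339
B mid [ 0.4668 -0.1592] dir -151.2 len 0.0982 w 0.0325
C mid [ 0.465  -0.0349] dir 154.1 len 0.0968 w 0.0341
D mid [ 0.6321 -0.1134] dir -154.7 len 0.1002 w 0.0328
stop [ 0.56373719 -0.36114145] [ 0.65268631 -0.37316345] 0.08975786314017226 [ 0.60821175 -0.36715245] normal 82.3027762950607
```

```bash
python3 -c "
from h import *
rel([.4746,-.2899,.024],-153.6)"
```

```text
now [ 0.5804 -0.1802  0.3005] [ 180.   -0. -155.] shift cm [14.22 -5.48 27.65] rot [ 0.    -0.    -0.025]
```

Request:
move_arm([
  [6,2,-0.8,3,0,0,-0.01],
  [6,5,-2,7,0,0,-0.02],
  [6,8.5,-3.3,11.5,0,0,-0.025],
  [6,12,-4.6,16,0,0,-0.025],
  [6,14,-5.4,20,0,0,-0.025],
  [6,14.2,-5.5,22.5,0,0,-0.025],
  [6,14.2,-5.5,22.5,0,0,-0.025],
  [6,14.2,-5.5,22.5,0,0,-0.025],
])

```text
clock: 13.65
tool_pos: [0.4759, -0.2902, 0.0766]
orientation: [-179.9, 0.0, -153.6]
force: [1.8, -0.4, -0.1]
opening: 0.0601
```

```bash
python3 -c "
from h import *
snap('wrist','w9');rel([.4746,-.2899,.024],-153.6)"
```

```text
now [ 0.4762 -0.2901  0.077 ] [-1.799e+02  1.000e-01 -1.536e+02] shift cm [0.14 0.1  5.3 ] rot [-0.002  0.002  0.001]
```

View pics/w9.png

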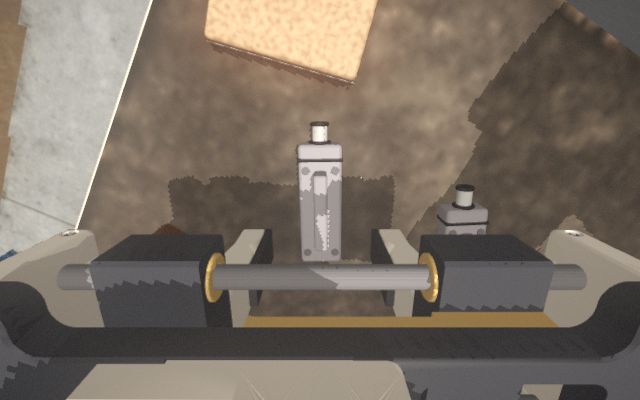

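```bash
python3 -c "
from h import *
s=np.load('pics/w9.npz');d=np.array([np.cos(np.radians(-153.6)),np.sin(np.radians(-153.6))])
for k in(-.05,0,.05,.068): print(k,w2px(s,[*(np.array([.4746,-.2899])+k*d),.02]))
f=px2w(s,320,145,.02);r=px2w(s,321,258,.02);print(f,r,(f+r)/2)
"
```

```text
-0.05 [321.89621586 264.19365304]
0 [321.98389351 209.13113259]
0.05 [322.08359047 146.52035651]
0.068 [322.1229117  121.82619884]
[ 0.42949581 -0.31403831  0.02      ] [ 0.51440611 -0.27099876  0.02      ] [ 0.47195096 -0.29251854  0.02      ]
```

Request:
move_arm([
  [6,0.1,0.1,1.5,0,0,0],
  [6,0.1,0.1,3,0,0,0],
  [6,0.1,0.1,4.5,0,0,0],
  [6,0.1,0.1,5.3,0,0,0],
  [4,0.1,0.1,5.3,0,0,0],
  [2,0.1,0.1,5.3,0,0,0],
  [0,0.1,0.1,5.3,0,0,0],
  [0,0.1,0.1,5.3,0,0,0],
])

```text
clock: 14.7
tool_pos: [0.4738, -0.2896, 0.023]
orientation: [-180.0, 0.0, -153.6]
force: [-0.0, -0.0, -0.5]
opening: 0.0253
```

Request:
move_arm([
  [0,0,0,0,0,0,0],
  [0,0,0,0,0,0,0],
  [0,0,0,0,0,0,0],
  [0,0,0,0,0,0,0],
  [0,0,0,-0.3,0,0,0],
  [0,0,0,-1,0,0,0],
  [0,0,0,-2,0,0,0],
  [0,0,0,-2,0,0,0],
])

```text
clock: 15.7
tool_pos: [0.4743, -0.2898, 0.0438]
orientation: [-179.9, 0.1, -153.6]
force: [0.8, -0.8, -0.1]
opening: 0.01
```

```bash
python3 -c "
from h import *
snap('wrist','w10');print(sensors.get_obs()['opening'])
n=np.array([np.cos(np.radians(82.3)),np.sin(np.radians(82.3))]);print(n)
p=np.array([.608,-.367])+n*.10
rel([*p,.045],-97.7)"
```

```text
0.009606614110885458
[0.13398619 0.9909832 ]
now [ 0.474  -0.2896  0.0432] [-1.800e+02  1.000e-01 -1.536e+02] shift cm [-14.17  -4.61  -0.16] rot [-0.001  0.001 -0.976]
```

View pics/w10.png

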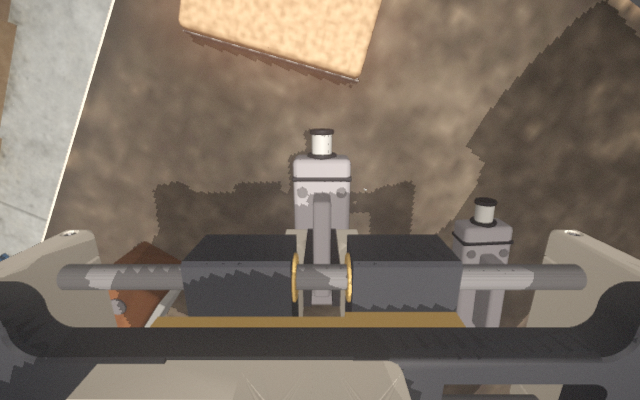

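Request:
move_arm([
  [0,-1,-0.5,-1,0,0,-0.12],
  [0,-3,-1.2,-1.5,0,0,-0.28],
  [0,-6,-2,-1.5,0,0,-0.43],
  [0,-9,-3,-1.5,0,0,-0.58],
  [0,-11.5,-3.8,-1.5,0,0,-0.73],
  [0,-13.4,-4.4,-1,0,0,-0.86],
  [0,-14.2,-4.6,0,0,0,-0.976],
  [0,-14.2,-4.6,0,0,0,-0.976],
])

```text
clock: 16.75
tool_pos: [0.6207, -0.2672, 0.0411]
orientation: [179.9, 0.0, -97.7]
force: [-0.7, 0.1, -1.7]
opening: 0.0096
```

```bash
python3 -c "
from h import *
snap('wrist','w11');print(sensors.get_obs()['opening'])
n=np.array([np.cos(np.radians(82.3)),np.sin(np.radians(82.3))]);print(n)
p=np.array([.608,-.367])+n*.08
rel([*p,.025],-97.7)"
```

```text
0.00982418439229695
[0.13398619 0.9909832 ]
now [ 0.6206 -0.2674  0.0417] [179.9   0.  -97.8] shift cm [ 2.04 -0.1   1.67] rot [ 0.002  0.    -0.002]
```

View pics/w11.png

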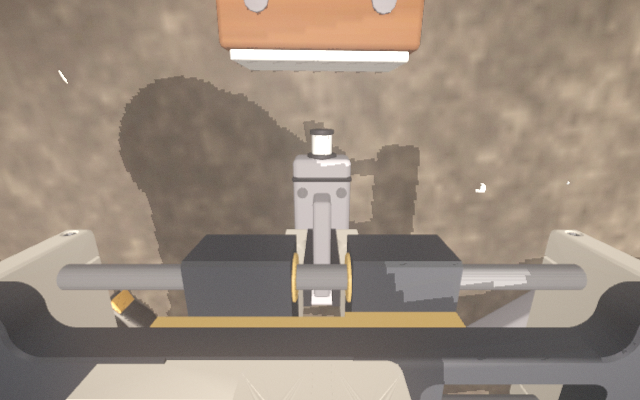

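Request:
move_arm([
  [0,1,-0.1,0.8,0,0,0],
  [0,2,-0.1,1.5,0,0,0],
  [0,2.6,-0.1,1.5,0,0,0],
  [0,3.0,-0.1,1.5,0,0,0],
  [0,3.4,-0.1,1.5,0,0,0],
  [0,3.8,-0.1,1.5,0,0,0],
  [0,4.2,-0.1,1.5,0,0,0],
  [0,4.2,-0.1,1.5,0,0,0],
])

```text
clock: 17.8
tool_pos: [0.6168, -0.3091, 0.0278]
orientation: [-180.0, 0.0, -97.7]
force: [-0.1, 3.3, 0.3]
opening: 0.0095
```

```bash
python3 -c "
from h import *
snap('wrist','w12');o=sensors.get_obs();print(o['opening'],o['force'])
n=np.array([np.cos(np.radians(82.3)),np.sin(np.radians(82.3))])
print((o['tool_pos'][:2]-[.608,-.367])@n,o['tool_pos'])"
```

```text
0.009742743525430681 [1.12393435 3.37720382 1.15335537]
0.05859739818628634 [ 0.61682962 -0.30906325  0.027757  ]
```

View pics/w12.png

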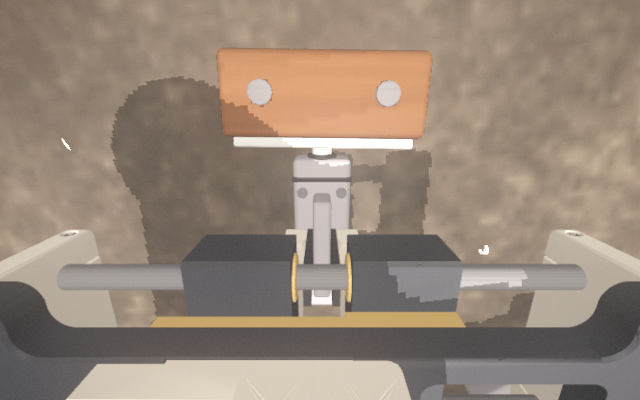

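Request:
move_arm([
  [0,0.2,0,0,0,0,0],
  [0,0.3,0,0,0,0,0],
  [0,0.4,0,0,0,0,0],
  [0,0.5,0,0,0,0,0],
  [0,0.6,0,0,0,0,0],
  [0,0.6,0,0,0,0,0],
  [0,0.6,0,0,0,0,0],
  [0,0.6,0,0,0,0,0],
])

```text
clock: 18.85
tool_pos: [0.6166, -0.3122, 0.0279]
orientation: [-180.0, 0.2, -97.6]
force: [0.5, 18.8, 5.7]
opening: 0.0098
```

```bash
python3 -c "
from h import *
snap('wrist','w13');o=sensors.get_obs();print(o['opening'],o['force'])
n=np.array([np.cos(np.radians(82.3)),np.sin(np.radians(82.3))])
print((o['tool_pos'][:2]-[.608,-.367])@n,o['tool_pos'])"
```

```text
0.00983931230689135 [ 1.33321881 17.93491453  5.40556924]
0.055407487438574765 [ 0.61654349 -0.31224349  0.02788215]
```

View pics/w13.png

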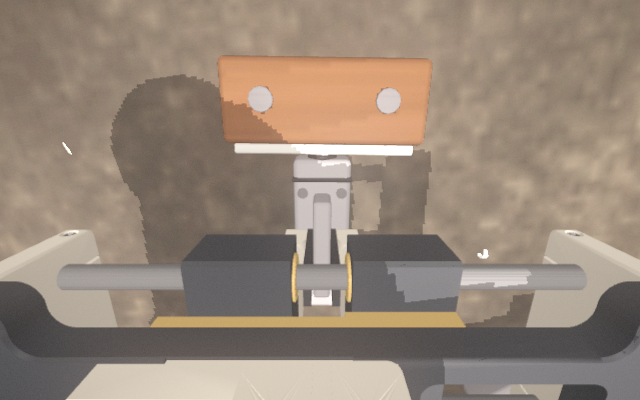

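```bash
cat >> h.py <<'E'
C=np.array([.6405,.246]);FY=4.8
def f2w(x,y):
    a=np.radians(FY);return C+np.array([x*np.cos(a)-y*np.sin(a),x*np.sin(a)+y*np.cos(a)])
def w2f(p):
    a=np.radians(FY);d=np.array(p)[:2]-C;return np.array([d[0]*np.cos(a)+d[1]*np.sin(a),-d[0]*np.sin(a)+d[1]*np.cos(a)])
E
python3 -c "
from h import *
p=f2w(-.095,-.03);print(p)
rel([*p,.09],-175.2)"
```

```text
[0.54834351 0.20815582]
now [ 0.6165 -0.3122  0.0279] [-180.     0.2  -97.6] shift cm [-50.69  13.68  -6.08] rot [1.000e-03 3.000e-03 1.354e+00]
```

Request:
move_arm([
  [0,-1.5,0,0,0,0,0],
  [0,-3,0,-3,0,0,0],
  [0,-6,1.2,-6.2,0,0,0.1],
  [0,-11,2.6,-6.2,0,0,0.25],
  [0,-16.5,4.2,-6.2,0,0,0.4],
  [0,-22,5.7,-6.2,0,0,0.56],
  [0,-27.5,7.2,-6.2,0,0,0.72],
  [0,-33,8.7,-6.2,0,0,0.88],
])

```text
clock: 19.9
tool_pos: [0.5734, 0.0248, 0.0898]
orientation: [-179.9, 0.0, -148.4]
force: [1.4, 0.3, -0.7]
opening: 0.0099
```

```bash
python3 -c "
from h import *
p=f2w(-.095,-.03)
rel([*p,.09],-175.2);print(sensors.get_obs()['opening'])"
```

```text
now [0.5734 0.0248 0.0898] [-179.9    0.  -148.4] shift cm [-7.48 16.93 -0.04] rot [-0.001  0.001  0.468]
0.009868593605286798
```

Request:
move_arm([
  [0,-2,4.5,0,0,0,0.12],
  [0,-4,9,0,0,0,0.25],
  [0,-6,13.5,0,0,0,0.38],
  [0,-7.3,16.5,0,0,0,0.468],
  [0,-7.5,16.9,0,0,0,0.468],
  [0,-7.5,16.9,2,0,0,0.468],
  [0,-7.5,16.9,4,0,0,0.468],
  [0,-7.5,16.9,4,0,0,0.468],
])

```text
clock: 20.9
tool_pos: [0.5471, 0.2049, 0.0482]
orientation: [-179.9, -0.2, -174.9]
force: [-0.2, -0.3, -0.2]
opening: 0.0097
```

```bash
python3 -c "
from h import *
snap('wrist','w14')
p=f2w(-.095,-.03)
rel([*p,.024],-175.2);print(sensors.get_obs()['opening'])"
```

```text
now [0.5479 0.2055 0.0493] [-1.799e+02 -1.000e-01 -1.749e+02] shift cm [-0.07  0.27  2.53] rot [-0.001 -0.001  0.005]
0.00962161665633458
```

View pics/w14.png

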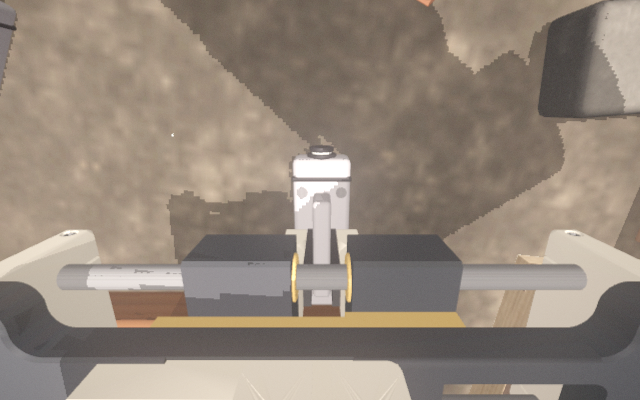

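Request:
move_arm([
  [0,0,0.2,1.2,0,0,0.005],
  [0,0,0.2,2.3,0,0,0.005],
  [0,-0.5,0.2,2.4,0,0,0.005],
  [0,-1,0.2,2.4,0,0,0.005],
  [0,-1.3,0.2,2.4,0,0,0.005],
  [0,-1.6,0.2,2.4,0,0,0.005],
  [0,-1.8,0.2,2.4,0,0,0.005],
  [0,-1.8,0.2,2.4,0,0,0.005],
])

```text
clock: 21.95
tool_pos: [0.5659, 0.21, 0.0256]
orientation: [180.0, 0.0, -175.2]
force: [-0.2, -0.4, -1.8]
opening: 0.01
```

```bash
python3 -c "
from h import *
o=sensors.get_obs();print(o['opening'],o['force'],o['tool_pos'],o['orientation'],w2f(o['tool_pos']))"
```

```text
0.009975326596382521 [-0.21344983 -0.41951826 -1.82432585] [0.56589789 0.2100286  0.02559401] [ 1.79998027e+02  5.47467735e-03 -1.75200356e+02] [-0.07735048 -0.0296027 ]
```

Request:
move_arm([
  [0,0,0,0.1,0,0,0],
  [0,-0.1,0,0.15,0,0,0],
  [0,-0.2,0,0.15,0,0,0],
  [0,-0.3,0,0.15,0,0,0],
  [0,-0.35,0,0.15,0,0,0],
  [0,-0.4,0,0.15,0,0,0],
  [0,-0.4,0,0.15,0,0,0],
  [0,-0.4,0,0.15,0,0,0],
])

```text
clock: 22.95
tool_pos: [0.5669, 0.2097, 0.0237]
orientation: [-179.9, -0.3, -175.2]
force: [-12.3, 2.1, 5.9]
opening: 0.0098
```

```bash
python3 -c "
from h import *
o=sensors.get_obs();print(o['opening'],o['force'],o['tool_pos'],o['orientation'],w2f(o['tool_pos']))"
```

```text
0.00980510008464978 [-12.2821304    2.06380371   5.90903448] [0.56686381 0.20974391 0.02369472] [-179.93168437   -0.26824076 -175.21729339] [-0.07641177 -0.02996722]
```

Request:
move_arm([
  [0,0.2,0,0,0,0,0],
  [2,0.2,0,0,0,0,0],
  [3.5,0.2,0,0,0,0,0],
  [3.5,0.2,0,0,0,0,0],
  [3.5,0.2,0,-3,0,0,0],
  [3.5,0.2,0,-7,0,0,0],
  [6,0.2,0,-13,0,0,0],
  [6,0.2,-3,-19,0,0,0],
])

```text
clock: 23.95
tool_pos: [0.5704, 0.1831, 0.212]
orientation: [180.0, 0.0, -175.1]
force: [1.3, 0.7, 0.3]
opening: 0.0497
```

```bash
python3 -c "
from h import *
rel([.57,-.05,.30],-160)"
```

```text
now [0.5704 0.1831 0.212 ] [ 180.     0.  -175.1] shift cm [  2.02 -23.22  -8.81] rot [ 0.     0.001 -0.263]
```

Request:
move_arm([
  [6,0.3,-3,-1.5,0,0,-0.05],
  [6,1,-8,-3.5,0,0,-0.1],
  [6,1.5,-13,-5.5,0,0,-0.16],
  [6,2,-18,-7.5,0,0,-0.22],
  [6,2,-21,-8.8,0,0,-0.26],
  [6,2,-21,-8.8,0,0,-0.26],
  [6,2,-21,-8.8,0,0,-0.26],
  [6,2,-21,-8.8,0,0,-0.26],
])

```text
clock: 24.95
tool_pos: [0.5676, -0.0279, 0.2974]
orientation: [180.0, -0.0, -160.3]
force: [0.5, 0.0, 0.1]
opening: 0.06
```

```bash
python3 -c "
from h import *
s=snap('wrist','w15');o=sensors.get_obs();print(o['tool_pos'],o['orientation'])
"
```

```text
[ 0.56760788 -0.02779237  0.29741672] [ 1.79989020e+02 -4.81614623e-02 -1.60247441e+02]
```

View pics/w15.png

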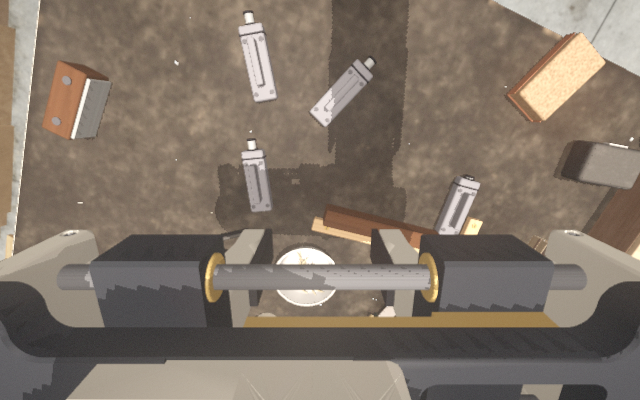

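```bash
python3 -c "
from h import *
f=cv2.imread('pics/w15.png')
cv2.imwrite('pics/w15a.png',cv2.resize(f[170:260,300:490],None,fx=4.2,fy=4.2,interpolation=cv2.INTER_CUBIC))
cv2.imwrite('pics/w15b.png',cv2.resize(f[0:220,225:385],None,fx=2.7,fy=2.7,interpolation=cv2.INTER_CUBIC))
s=np.load('pics/w15.npz')
for n,x,y,z in [('railA out',-.028,0,.036),('railB out',-.028,-.24,.036),('railB in',0,-.24,.036),('fence end in',0,-.254,.012),('fend out',.022,-.254,.012)]: print(n,w2px(s,[*f2w(x,y),z]))
"
```

```text
railA out [468.1151624  244.66093327]
railB out [326.34948619 208.97770277]
railB in [321.74190763 224.93614632]
fence end in [313.63843353 217.31858556]
fend out [310.39280498 229.01798974]
```

View pics/w15a.png

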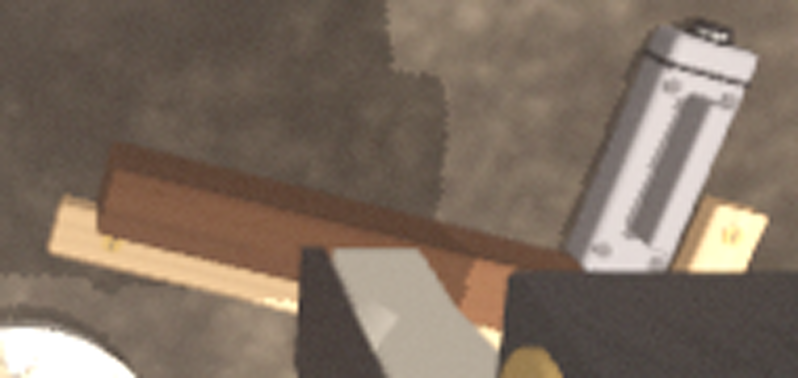

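View pics/w15b.png

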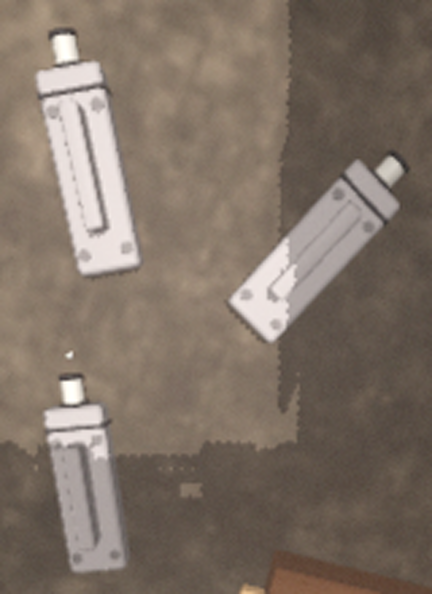

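```bash
python3 -c "
from h import *
s=np.load('pics/w15.npz')
B=lambda X,Y,z: px2w(s,225+X/2.7,Y/2.7,z)[:2]
for n,F,q in [('B',B,[(38,73),(103,62),(82,277),(142,264)]),('C',B,[(360,158),(400,210),(228,303),(271,342)]),('D',B,[(45,411),(104,405),(72,572),(128,568)])]:
    c=[F(*p,.02) for p in q]; f=(c[0]+c[1])/2; r=(c[2]+c[3])/2; d=f-r
    print(n,'mid',((f+r)/2).round(4),'dir',np.degrees(np.arctan2(d[1],d[0])).round(1),'len',np.hypot(*d).round(4),'w',np.hypot(*(c[0]-c[1])).round(4))
rel([.6321,-.1134,.077],-154.7)
"
```

```text
B mid [ 0.4664 -0.1567] dir -151.2 len 0.0981 w 0.0334
C mid [ 0.4654 -0.0336] dir 155.3 len 0.0981 w 0.0334
D mid [ 0.6323 -0.1114] dir -155.3 len 0.0982 w 0.0339
now [ 0.5676 -0.0278  0.2974] [ 180.    -0.  -160.2] shift cm [ -3.2  -10.24  22.04] rot [ 0.    -0.001 -0.097]
```

Request:
move_arm([
  [6,-0.5,-2,3,0,0,-0.02],
  [6,-1.5,-4.5,7,0,0,-0.04],
  [6,-2.5,-7.5,11,0,0,-0.07],
  [6,-3.2,-10.2,15.5,0,0,-0.09],
  [6,-3.2,-10.2,20,0,0,-0.092],
  [6,-3.2,-10.2,22,0,0,-0.092],
  [6,-3.2,-10.2,22,0,0,-0.092],
  [6,-3.2,-10.2,22,0,0,-0.092],
])

```text
clock: 26.0
tool_pos: [0.6331, -0.1134, 0.0789]
orientation: [-180.0, 0.1, -155.0]
force: [0.2, -0.6, 0.5]
opening: 0.0601
```

```bash
python3 -c "
from h import *
s=snap('wrist','w16')
d=np.array([np.cos(np.radians(-155)),np.sin(np.radians(-155))])
for k in(-.05,0,.05,.068): print(k,w2px(s,[*(np.array([.632,-.1124])+k*d),.02]))
rel([.6321,-.1124,.0235],-155)
"
```

```text
-0.05 [322.39837025 263.26437823]
0 [322.51065632 208.70524065]
0.05 [322.63817744 146.74348729]
0.068 [322.68842664 122.32770012]
now [ 0.6333 -0.1134  0.0794] [-1.799e+02  1.000e-01 -1.550e+02] shift cm [0.07 0.15 5.59] rot [-0.001  0.002  0.   ]
```

View pics/w16.png

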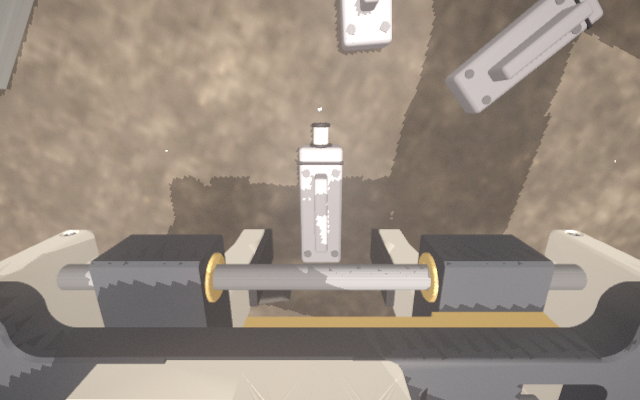

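Request:
move_arm([
  [6,0,0.1,1.5,0,0,0],
  [6,0,0.1,3,0,0,0],
  [6,0,0.1,4.5,0,0,0],
  [6,0,0.1,5.5,0,0,0],
  [4,0,0.1,5.5,0,0,0],
  [2,0,0.1,5.5,0,0,0],
  [0,0,0.1,5.5,0,0,0],
  [0,0,0.1,5.5,0,0,0],
])

```text
clock: 27.05
tool_pos: [0.6321, -0.113, 0.0235]
orientation: [-180.0, 0.0, -155.0]
force: [-0.0, -0.2, 0.0]
opening: 0.0258
```

Request:
move_arm([
  [0,0,0,0,0,0,0],
  [0,0,0,0,0,0,0],
  [0,0,0,0,0,0,0],
  [0,0,0,0,0,0,0],
  [0,0,0,-0.3,0,0,0],
  [0,0,0,-1,0,0,0],
  [0,0,0,-2,0,0,0],
  [0,0,0,-2,0,0,0],
])

```text
clock: 28.05
tool_pos: [0.6327, -0.1129, 0.0443]
orientation: [-180.0, 0.1, -155.0]
force: [0.0, 0.5, 0.4]
opening: 0.0097
```

```bash
python3 -c "
from h import *
print(sensors.get_obs()['opening'])
n=np.array([np.cos(np.radians(82.3)),np.sin(np.radians(82.3))])
p=np.array([.608,-.367])+n*.10
rel([*p,.045],-97.7)"
```

```text
0.009660255458570346
now [ 0.6327 -0.1129  0.0443] [-1.80e+02  1.00e-01 -1.55e+02] shift cm [  7.57 -13.57  -0.07] rot [-0.002  0.001 -1.   ]
```

Request:
move_arm([
  [0,0.5,-1,-1,0,0,-0.12],
  [0,1.5,-3,-1.5,0,0,-0.28],
  [0,3,-5.5,-1.5,0,0,-0.43],
  [0,4.7,-8.5,-1.5,0,0,-0.58],
  [0,6.2,-11,-1.5,0,0,-0.73],
  [0,7.2,-13,-1,0,0,-0.88],
  [0,7.6,-13.5,0,0,0,-1.0],
  [0,7.6,-13.5,0,0,0,-1.0],
])

```text
clock: 29.05
tool_pos: [0.619, -0.2678, 0.042]
orientation: [179.9, 0.0, -97.9]
force: [0.1, -0.3, -1.4]
opening: 0.0096
```

```bash
python3 -c "
from h import *
snap('wrist','w17');print(sensors.get_obs()['opening'])
n=np.array([np.cos(np.radians(82.3)),np.sin(np.radians(82.3))])
p=np.array([.608,-.367])+n*.056
rel([*p,.0275],-97.7)"
```

```text
0.00969436877875708
now [ 0.6195 -0.2675  0.0426] [179.9   0.  -97.9] shift cm [ 4.41 -0.21  1.51] rot [ 0.001  0.    -0.004]
```

View pics/w17.png

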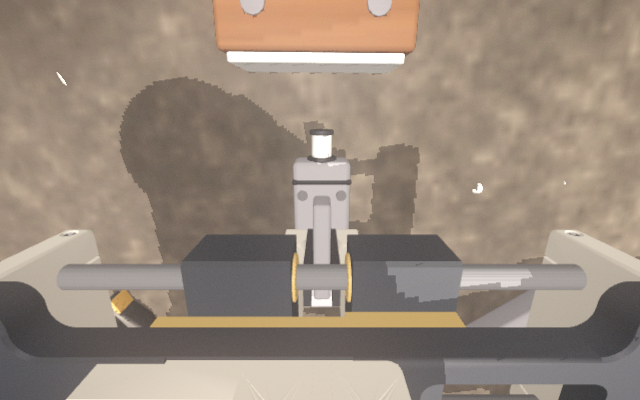

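Same geometry as before; press to the same distance.

Request:
move_arm([
  [0,1,-0.1,0.8,0,0,0],
  [0,2,-0.1,1.5,0,0,0],
  [0,2.7,-0.1,1.5,0,0,0],
  [0,3.2,-0.1,1.5,0,0,0],
  [0,3.7,-0.1,1.5,0,0,0],
  [0,4.1,-0.1,1.5,0,0,0],
  [0,4.4,-0.1,1.5,0,0,0],
  [0,4.4,-0.1,1.5,0,0,0],
])

```text
clock: 30.1
tool_pos: [0.6152, -0.3109, 0.0281]
orientation: [-180.0, 0.0, -97.7]
force: [0.2, 4.2, -0.2]
opening: 0.0099
```

Request:
move_arm([
  [0,0.1,0,0,0,0,0],
  [0,0.2,0,0,0,0,0],
  [0,0.3,0,0,0,0,0],
  [0,0.4,0,0,0,0,0],
  [0,0.4,0,0,0,0,0],
  [0,0.4,0,0,0,0,0],
  [0,0.4,0,0,0,0,0],
  [0,0.4,0,0,0,0,0],
])

```text
clock: 31.1
tool_pos: [0.6149, -0.3136, 0.0282]
orientation: [-180.0, 0.1, -97.7]
force: [0.5, 10.4, 3.1]
opening: 0.0098
```

```bash
python3 -c "
from h import *
snap('wrist','w18');o=sensors.get_obs();print(o['opening'],o['force'])
n=np.array([np.cos(np.radians(82.3)),np.sin(np.radians(82.3))])
print((o['tool_pos'][:2]-[.608,-.367])@n,o['tool_pos'])
p=f2w(-.095,-.09)
rel([*p,.09],-175.2)"
```

```text
0.009796155784300046 [ 0.10958079 10.04700081  2.51111803]
0.05380116897850064 [ 0.61488115 -0.31363967  0.02816965]
now [ 0.6149 -0.3136  0.0282] [-1.80e+02  1.00e-01 -9.77e+01] shift cm [-44.96  12.3   -6.13] rot [1.000e-03 1.000e-03 1.352e+00]
```

View pics/w18.png

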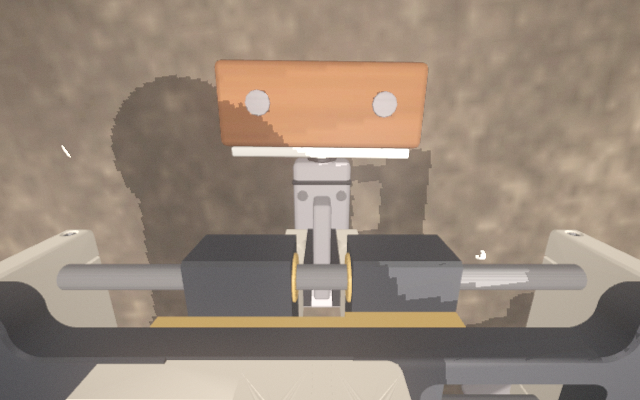

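Request:
move_arm([
  [0,0.1,0,0,0,0,0],
  [0,0.2,0,0,0,0,0],
  [0,0.25,0,0,0,0,0],
  [0,0.25,0,0,0,0,0],
  [0,0.25,0,0,0,0,0],
  [0,0.25,0,0,0,0,0],
  [0,0.25,0,0,0,0,0],
  [0,0.25,0,0,0,0,0],
])

```text
clock: 32.15
tool_pos: [0.6149, -0.3139, 0.0283]
orientation: [-180.0, 0.2, -97.7]
force: [1.9, 21.2, 5.3]
opening: 0.0097
```

Request:
move_arm([
  [0,-1.7,0,0,0,0,0],
  [0,-3,0,-3,0,0,0],
  [0,-6,1.2,-6.2,0,0,0.1],
  [0,-11,2.6,-6.2,0,0,0.25],
  [0,-16.5,4.2,-6.2,0,0,0.4],
  [0,-22,5.7,-6.2,0,0,0.56],
  [0,-27.5,7.2,-6.2,0,0,0.72],
  [0,-33,8.7,-6.2,0,0,0.88],
])

```text
clock: 33.15
tool_pos: [0.5721, 0.0225, 0.0903]
orientation: [-179.9, 0.0, -148.4]
force: [1.1, -0.4, -0.1]
opening: 0.0098
```

```bash
python3 -c "
from h import *
p=f2w(-.095,-.09)
rel([*p,.09],-175.2);print(sensors.get_obs()['opening'])"
```

```text
now [0.5721 0.0225 0.0903] [-179.9    0.  -148.4] shift cm [-4.99 11.7   0.02] rot [-0.001  0.001  0.467]
0.009799721580364552
```

Request:
move_arm([
  [0,-1.5,3.5,0,0,0,0.12],
  [0,-3,7,0,0,0,0.25],
  [0,-4.5,10.5,0,0,0,0.38],
  [0,-5,11.7,0,0,0,0.467],
  [0,-5,11.7,2,0,0,0.467],
  [0,-5,11.7,4,0,0,0.467],
  [0,-5,11.7,4,0,0,0.467],
  [0,-5,11.7,4,0,0,0.467],
])

```text
clock: 34.15
tool_pos: [0.5536, 0.1469, 0.0506]
orientation: [-180.0, 0.0, -174.9]
force: [0.5, -0.2, 0.0]
opening: 0.0101
```

```bash
python3 -c "
from h import *
snap('wrist','w19')
p=f2w(-.078,-.09)
rel([*p,.0245],-175.2);print(sensors.get_obs()['opening'])"
```

```text
now [0.5537 0.147  0.0509] [ 1.800e+02  1.000e-01 -1.749e+02] shift cm [-1.67  0.13  2.64] rot [0.    0.001 0.005]
0.009665321169422916
```

View pics/w19.png

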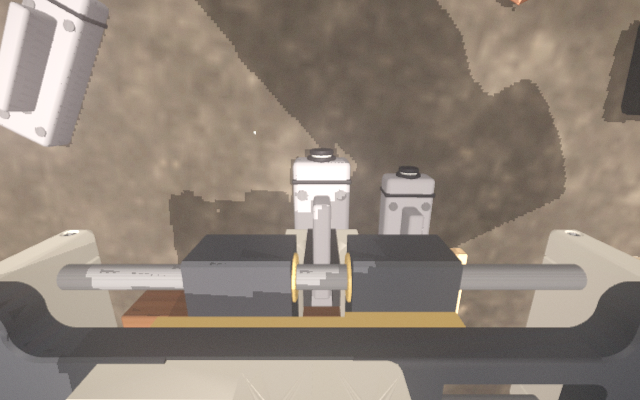

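Request:
move_arm([
  [0,0,0.1,1.2,0,0,0.005],
  [0,0,0.1,2.4,0,0,0.005],
  [0,-0.5,0.1,2.7,0,0,0.005],
  [0,-1,0.1,2.7,0,0,0.005],
  [0,-1.4,0.1,2.7,0,0,0.005],
  [0,-1.7,0.1,2.7,0,0,0.005],
  [0,-1.9,0.1,2.7,0,0,0.005],
  [0,-1.9,0.1,2.7,0,0,0.005],
])

```text
clock: 35.2
tool_pos: [0.5707, 0.149, 0.0227]
orientation: [-179.9, -0.2, -175.2]
force: [-6.8, -0.2, 7.4]
opening: 0.0094
```

```bash
python3 -c "
from h import *
o=sensors.get_obs();print(o['opening'],o['force'],o['tool_pos'],o['orientation'],w2f(o['tool_pos']))"
```

```text
0.009356632521810593 [-6.84904126 -0.16714443  7.4420097 ] [0.57074109 0.14897588 0.02272285] [-1.79944953e+02 -1.50208558e-01 -1.75220967e+02] [-0.07763302 -0.09084656]
```

Request:
move_arm([
  [0,-0.1,0,-0.05,0,0,0],
  [0,-0.15,0,-0.05,0,0,0],
  [0,-0.2,0,-0.05,0,0,0],
  [0,-0.2,0,-0.05,0,0,0],
  [0,-0.2,0,-0.05,0,0,0],
  [0,-0.2,0,-0.05,0,0,0],
  [0,-0.2,0,-0.05,0,0,0],
  [0,-0.2,0,-0.05,0,0,0],
])

```text
clock: 36.2
tool_pos: [0.5708, 0.1488, 0.0227]
orientation: [-179.9, -0.3, -175.2]
force: [-13.0, 2.5, 10.1]
opening: 0.01
```

Request:
move_arm([
  [0,0.2,0,0,0,0,0],
  [2,0.2,0,0,0,0,0],
  [3.5,0.2,0,0,0,0,0],
  [3.5,0.2,0,0,0,0,0],
  [3.5,0.2,0,-3,0,0,0],
  [3.5,0.2,0,-7,0,0,0],
  [6,0.2,-3,-13,0,0,0],
  [6,0.2,-7,-19,0,0,0],
])

```text
clock: 37.2
tool_pos: [0.5773, 0.0873, 0.2035]
orientation: [180.0, 0.0, -175.1]
force: [0.8, -0.3, -0.1]
opening: 0.0495
```

```bash
python3 -c "
from h import *
rel([.57,-.05,.27],-160)"
```

```text
now [0.5773 0.0873 0.2035] [ 180.     0.  -175.1] shift cm [  1.89 -13.62  -6.65] rot [ 0.     0.001 -0.264]
```

Butted (13 N). Look again for C and B.

Request:
move_arm([
  [6,0.5,-3,-1.5,0,0,-0.05],
  [6,1,-7,-3.5,0,0,-0.1],
  [6,1.5,-10,-5.5,0,0,-0.16],
  [6,2,-13.5,-6.7,0,0,-0.22],
  [6,2,-13.5,-6.7,0,0,-0.26],
  [6,2,-13.5,-6.7,0,0,-0.26],
  [6,2,-13.5,-6.7,0,0,-0.26],
  [6,2,-13.5,-6.7,0,0,-0.26],
])

```text
clock: 38.2
tool_pos: [0.5685, -0.0482, 0.2684]
orientation: [180.0, -0.0, -160.3]
force: [0.2, -0.1, -0.1]
opening: 0.0602
```

```bash
python3 -c "
from h import *
s=snap('wrist','w20');o=sensors.get_obs();print(o['tool_pos'],o['orientation'])
for n,c,a in [('B',(.4666,-.158),-151.2),('C',(.4653,-.0343),154.7)]:
    d=np.array([np.cos(np.radians(a)),np.sin(np.radians(a))]);e=np.array([-d[1],d[0]])
    print(n,[w2px(s,[*(np.array(c)+.05*i*d+.017*j*e),.02]).round(1).tolist() for i in(1,-1) for j in (1,-1)])
for n,x,y,z in [('railB out',-.028,-.24,.036),('railB in',0,-.24,.036),('fence end in',0,-.254,.012)]: print(n,w2px(s,[*f2w(x,y),z]))
"
```

```text
[ 0.56851567 -0.04823054  0.26841318] [ 1.79997534e+02 -1.89075072e-02 -1.60285030e+02]
B [[247.0, 25.1], [273.3, 20.3], [264.1, 106.7], [288.5, 102.6]]
C [[375.4, 59.5], [392.4, 79.3], [321.4, 115.6], [338.4, 133.4]]
railB out [339.9106087  219.34763888]
railB in [334.78066649 236.08404566]
fence end in [325.57383677 227.47769876]
```

View pics/w20.png

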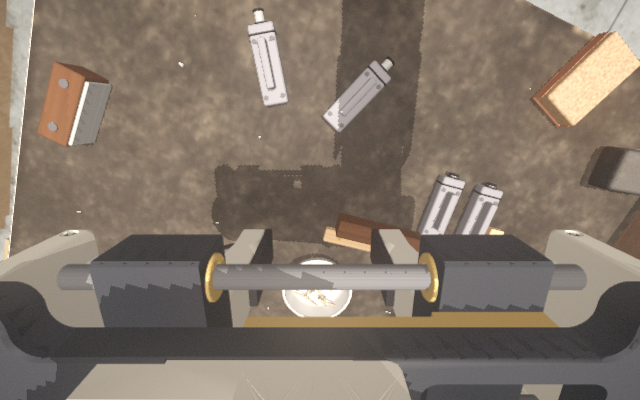

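```bash
python3 -c "
from h import *
rel([.4666,-.158,.077],-151.2)"
```

```text
now [ 0.5685 -0.0482  0.2684] [ 180.    -0.  -160.3] shift cm [13.29 -6.9  19.15] rot [ 0.    -0.    -0.159]
```

Request:
move_arm([
  [6,1.5,-0.8,2.5,0,0,-0.02],
  [6,4.5,-2.4,6,0,0,-0.05],
  [6,8,-4.2,10,0,0,-0.1],
  [6,11.5,-6,14,0,0,-0.14],
  [6,13.3,-6.9,17.5,0,0,-0.159],
  [6,13.3,-6.9,19,0,0,-0.159],
  [6,13.3,-6.9,19,0,0,-0.159],
  [6,13.3,-6.9,19,0,0,-0.159],
])

```text
clock: 39.25
tool_pos: [0.4674, -0.1582, 0.0793]
orientation: [-180.0, 0.0, -151.2]
force: [-0.4, 0.3, -0.1]
opening: 0.0601
```

```bash
python3 -c "
from h import *
s=snap('wrist','w21')
d=np.array([np.cos(np.radians(-151.2)),np.sin(np.radians(-151.2))])
for k in(-.05,0,.05,.068): print(k,w2px(s,[*(np.array([.4666,-.158])+k*d),.02]))
rel([.4666,-.158,.0235],-151.2)
"
```

```text
-0.05 [321.52129711 263.02547743]
0 [321.59456192 208.5303336 ]
0.05 [321.67774348 146.65901301]
0.068 [321.71051388 122.28404548]
now [ 0.4675 -0.1582  0.0795] [-1.800e+02  1.000e-01 -1.512e+02] shift cm [0.08 0.06 5.6 ] rot [-0.001  0.001  0.001]
```

View pics/w21.png

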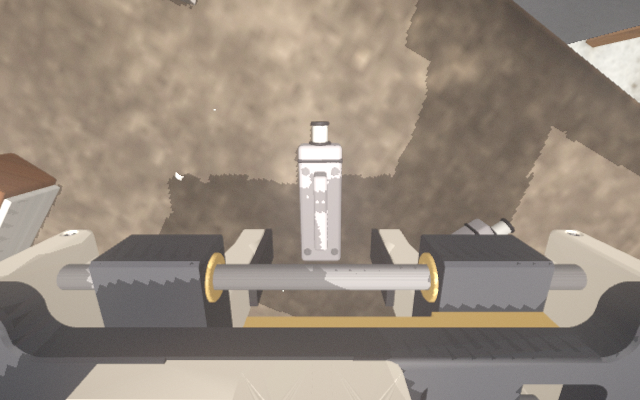

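Request:
move_arm([
  [6,0.1,0,1.5,0,0,0],
  [6,0.1,0,3,0,0,0],
  [6,0.1,0,4.5,0,0,0],
  [6,0.1,0,5.5,0,0,0],
  [4,0.1,0,5.5,0,0,0],
  [2,0.1,0,5.5,0,0,0],
  [0,0.1,0,5.5,0,0,0],
  [0,0.1,0,5.5,0,0,0],
])

```text
clock: 40.3
tool_pos: [0.4659, -0.1589, 0.024]
orientation: [-180.0, 0.0, -151.2]
force: [0.7, 0.1, -0.0]
opening: 0.0256
```

Request:
move_arm([
  [0,0,0,0,0,0,0],
  [0,0,0,0,0,0,0],
  [0,0,0,0,0,0,0],
  [0,0,0,0,0,0,0],
  [0,0,0,-0.3,0,0,0],
  [0,0,0,-1,0,0,0],
  [0,0,0,-2,0,0,0],
  [0,0,0,-2,0,0,0],
])

```text
clock: 41.3
tool_pos: [0.4665, -0.1589, 0.0448]
orientation: [-179.9, 0.1, -151.2]
force: [0.5, 0.4, -1.1]
opening: 0.0095
```

```bash
python3 -c "
from h import *
print(sensors.get_obs()['opening'])
n=np.array([np.cos(np.radians(82.3)),np.sin(np.radians(82.3))])
p=np.array([.608,-.367])+n*.10
rel([*p,.045],-97.7)"
```

```text
0.009508243718907464
now [ 0.4665 -0.1589  0.0448] [-1.799e+02  1.000e-01 -1.512e+02] shift cm [-8.320e+00 -1.702e+01  1.000e-02] rot [-0.002  0.001 -0.933]
```

Request:
move_arm([
  [0,-0.5,-1,-1,0,0,-0.1],
  [0,-1.7,-3.5,-1.5,0,0,-0.23],
  [0,-3.3,-6.8,-1.5,0,0,-0.38],
  [0,-5.2,-10.5,-1.5,0,0,-0.53],
  [0,-6.8,-14,-1.5,0,0,-0.68],
  [0,-8,-16.4,-1,0,0,-0.82],
  [0,-8.3,-17,0,0,0,-0.933],
  [0,-8.3,-17,0,0,0,-0.933],
])

```text
clock: 42.3
tool_pos: [0.6195, -0.268, 0.0421]
orientation: [179.9, 0.0, -97.8]
force: [-0.4, 0.1, -1.4]
opening: 0.0097
```

```bash
python3 -c "
from h import *
snap('wrist','w22');print(sensors.get_obs()['opening'])
n=np.array([np.cos(np.radians(82.3)),np.sin(np.radians(82.3))])
p=np.array([.608,-.367])+n*.056
rel([*p,.0275],-97.7)"
```

```text
0.009762358773179214
now [ 0.6196 -0.2678  0.0429] [179.9   0.  -97.9] shift cm [ 4.39 -0.2   1.54] rot [ 0.002  0.    -0.003]
```

View pics/w22.png

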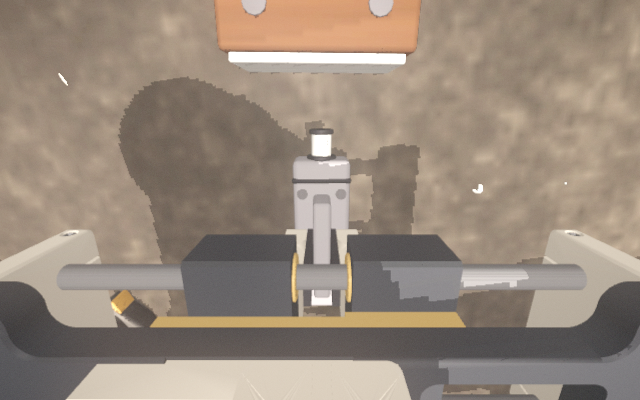

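Request:
move_arm([
  [0,1,-0.1,0.8,0,0,0],
  [0,2,-0.1,1.5,0,0,0],
  [0,2.7,-0.1,1.5,0,0,0],
  [0,3.2,-0.1,1.5,0,0,0],
  [0,3.7,-0.1,1.5,0,0,0],
  [0,4.1,-0.1,1.5,0,0,0],
  [0,4.4,-0.1,1.5,0,0,0],
  [0,4.4,-0.1,1.5,0,0,0],
])

```text
clock: 43.35
tool_pos: [0.6155, -0.3114, 0.0288]
orientation: [-180.0, 0.0, -97.7]
force: [0.1, 4.1, 0.9]
opening: 0.0097
```

Request:
move_arm([
  [0,0.1,0,0,0,0,0],
  [0,0.2,0,0,0,0,0],
  [0,0.3,0,0,0,0,0],
  [0,0.4,0,0,0,0,0],
  [0,0.5,0,0,0,0,0],
  [0,0.5,0,0,0,0,0],
  [0,0.5,0,0,0,0,0],
  [0,0.5,0,0,0,0,0],
])

```text
clock: 44.35
tool_pos: [0.6154, -0.3132, 0.0289]
orientation: [-180.0, 0.2, -97.7]
force: [1.2, 19.2, 5.6]
opening: 0.0095
```

```bash
python3 -c "
from h import *
snap('wrist','w23');o=sensors.get_obs();print(o['opening'],o['force'])
n=np.array([np.cos(np.radians(82.3)),np.sin(np.radians(82.3))])
print((o['tool_pos'][:2]-[.608,-.367])@n,o['tool_pos'])
p=f2w(-.095,-.15)
rel([*p,.09],-175.2)"
```

```text
0.010219974179199946 [ 0.26640148 19.64155798  6.79477409]
0.0542986015080868 [ 0.61545271 -0.31321499  0.02892895]
now [ 0.6155 -0.3132  0.0289] [-180.     0.2  -97.7] shift cm [-39.07  11.03  -5.99] rot [0.002 0.003 1.353]
```

View pics/w23.png

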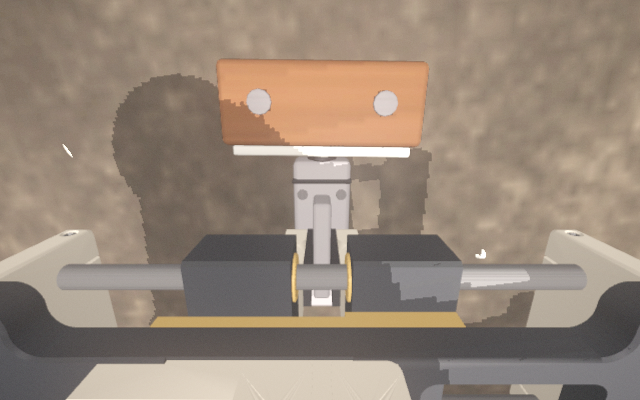

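Home (19 N). Carry to slot 3.

Request:
move_arm([
  [0,-1.7,0,0,0,0,0],
  [0,-3,0,-3,0,0,0],
  [0,-6,1.2,-6,0,0,0.1],
  [0,-11,2.8,-6,0,0,0.25],
  [0,-16.5,4.5,-6,0,0,0.4],
  [0,-22,6.2,-6,0,0,0.56],
  [0,-27.5,7.8,-6,0,0,0.72],
  [0,-33,9.3,-6,0,0,0.88],
])

```text
clock: 45.4
tool_pos: [0.5667, 0.0245, 0.089]
orientation: [-179.9, 0.0, -148.4]
force: [1.9, 0.7, -1.7]
opening: 0.0094
```

```bash
python3 -c "
from h import *
p=f2w(-.095,-.15)
rel([*p,.09],-175.2);print(sensors.get_obs()['opening'])"
```

```text
now [0.5667 0.0245 0.089 ] [-179.9    0.  -148.4] shift cm [-2.64  5.9  -0.11] rot [-0.001  0.001  0.467]
0.009441322537936826
```

Request:
move_arm([
  [0,-1,2,0,0,0,0.12],
  [0,-2,4,0,0,0,0.25],
  [0,-2.6,5.7,0,0,0,0.38],
  [0,-2.6,5.9,0,0,0,0.467],
  [0,-2.6,5.9,2,0,0,0.467],
  [0,-2.6,5.9,3.8,0,0,0.467],
  [0,-2.6,5.9,3.8,0,0,0.467],
  [0,-2.6,5.9,3.8,0,0,0.467],
])

```text
clock: 46.4
tool_pos: [0.5584, 0.0868, 0.0513]
orientation: [-180.0, 0.0, -174.9]
force: [-0.2, 0.3, -1.0]
opening: 0.0095
```

```bash
python3 -c "
from h import *
snap('wrist','w24')
p=f2w(-.078,-.15)
rel([*p,.0245],-175.2);print(sensors.get_obs()['opening'])"
```

```text
now [0.5585 0.0869 0.0515] [ 1.800e+02  1.000e-01 -1.749e+02] shift cm [-1.7   0.16  2.7 ] rot [0.    0.001 0.005]
0.009515189938437347
```

View pics/w24.png

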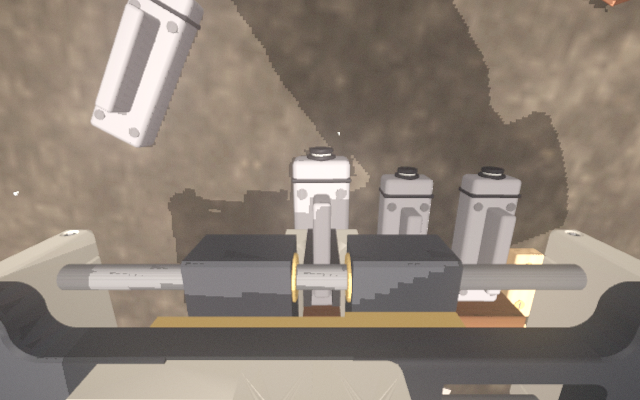

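Request:
move_arm([
  [0,0,0.1,1.2,0,0,0.005],
  [0,0,0.1,2.4,0,0,0.005],
  [0,-0.5,0.1,2.7,0,0,0.005],
  [0,-1,0.1,2.7,0,0,0.005],
  [0,-1.4,0.1,2.7,0,0,0.005],
  [0,-1.7,0.1,2.7,0,0,0.005],
  [0,-2,0.1,2.7,0,0,0.005],
  [0,-2,0.1,2.7,0,0,0.005],
])

```text
clock: 47.45
tool_pos: [0.5768, 0.0892, 0.0232]
orientation: [-180.0, -0.1, -175.2]
force: [-4.6, -0.8, 1.5]
opening: 0.0098
```

```bash
python3 -c "
from h import *
o=sensors.get_obs();print(o['opening'],o['force'],o['tool_pos'],o['orientation'],w2f(o['tool_pos']))"
```

```text
0.009754333298202965 [-4.58852612 -0.76561481  1.49201384] [0.57677376 0.08917956 0.02319951] [-1.79968607e+02 -1.27124397e-01 -1.75215729e+02] [-0.07662514 -0.15093797]
```

Request:
move_arm([
  [0,-0.1,0,0,0,0,0],
  [0,-0.2,0,0,0,0,0],
  [0,-0.25,0,0,0,0,0],
  [0,-0.3,0,0,0,0,0],
  [0,-0.3,0,0,0,0,0],
  [0,-0.3,0,0,0,0,0],
  [0,-0.3,0,0,0,0,0],
  [0,-0.3,0,0,0,0,0],
])

```text
clock: 48.45
tool_pos: [0.5769, 0.0891, 0.0232]
orientation: [-179.9, -0.4, -175.2]
force: [-15.9, 3.1, 11.1]
opening: 0.0095
```

Request:
move_arm([
  [0,0.25,0,0,0,0,0],
  [2,0.25,0,0,0,0,0],
  [3.5,0.25,0,0,0,0,0],
  [3.5,0.25,0,0,0,0,0],
  [3.5,0.25,0,-3,0,0,0],
  [3.5,0.25,0,-7,0,0,0],
  [6,0.25,-3,-13,0,0,0],
  [6,0.25,-7,-19,0,0,0],
])

```text
clock: 49.45
tool_pos: [0.5837, 0.0273, 0.2038]
orientation: [180.0, 0.0, -175.1]
force: [1.0, 0.2, -0.2]
opening: 0.0494
```

```bash
python3 -c "
from h import *
rel([.57,-.05,.27],-160)"
```

```text
now [0.5837 0.0273 0.2038] [ 180.     0.  -175.1] shift cm [ 2.02 -7.58 -6.62] rot [-0.     0.001 -0.264]
```

```bash
python3 -c "
from h import *
rel([.4653,-.0343,.15],-205.3)"
```

```text
now [0.5837 0.0273 0.2038] [ 180.     0.  -175.1] shift cm [12.33 -5.13  5.37] rot [0.    0.001 0.527]
```

Request:
move_arm([
  [6,2,-0.8,0.5,0,0,0.1],
  [6,5,-2,1.5,0,0,0.22],
  [6,8.5,-3.5,3,0,0,0.35],
  [6,11.5,-4.8,4.5,0,0,0.47],
  [6,12.3,-5.1,5.4,0,0,0.527],
  [6,12.3,-5.1,5.4,0,0,0.527],
  [6,12.3,-5.1,5.4,0,0,0.527],
  [6,12.3,-5.1,5.4,0,0,0.527],
])

```text
clock: 50.45
tool_pos: [0.466, -0.0332, 0.1481]
orientation: [180.0, 0.0, 154.7]
force: [0.5, 1.3, -0.5]
opening: 0.0599
```

```bash
python3 -c "
from h import *
s=snap('wrist','w25')
d=np.array([np.cos(np.radians(154.7)),np.sin(np.radians(154.7))])
for k in(-.05,0,.05,.068): print(k,w2px(s,[*(np.array([.4653,-.0343])+k*d),.02]))
rel([.4653,-.0343,.0235],-205.3)
"
```

```text
-0.05 [319.51951402 231.04355641]
0 [319.41017597 187.11015507]
0.05 [319.28951829 138.62837928]
0.068 [319.24296552 119.92289241]
now [ 0.4658 -0.0333  0.148 ] [180.    0.  154.7] shift cm [ 1.000e-02 -1.200e-01  1.245e+01] rot [ 0.     0.    -0.001]
```

View pics/w25.png

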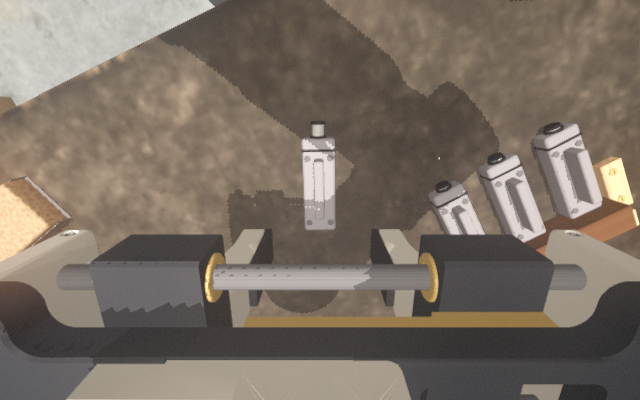

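Request:
move_arm([
  [6,0,-0.1,3,0,0,0],
  [6,0,-0.1,7,0,0,0],
  [6,0,-0.1,10.5,0,0,0],
  [6,0,-0.1,12,0,0,0],
  [6,0,-0.1,12.4,0,0,0],
  [4,0,-0.1,12.4,0,0,0],
  [2,0,-0.1,12.4,0,0,0],
  [0,0,-0.1,12.4,0,0,0],
])

```text
clock: 51.5
tool_pos: [0.4652, -0.0343, 0.0245]
orientation: [179.9, 0.1, 154.6]
force: [-1.0, -0.9, -1.0]
opening: 0.0351
```

Request:
move_arm([
  [0,0,0,0,0,0,0],
  [0,0,0,0,0,0,0],
  [0,0,0,0,0,0,0],
  [0,0,0,0,0,0,0],
  [0,0,0,0,0,0,0],
  [0,0,0,-1,0,0,0],
  [0,0,0,-3,0,0,0],
  [0,0,0,-4,0,0,0],
])

```text
clock: 52.5
tool_pos: [0.4654, -0.0342, 0.0651]
orientation: [179.9, 0.1, 154.6]
force: [0.4, 1.2, -1.1]
opening: 0.0097
```

```bash
python3 -c "
from h import *
print(sensors.get_obs()['opening'])
n=np.array([np.cos(np.radians(82.3)),np.sin(np.radians(82.3))])
p=np.array([.608,-.367])+n*.10
rel([*p,.045],-97.7)"
```

```text
0.00970385002853939
now [ 0.4654 -0.0342  0.0651] [1.799e+02 1.000e-01 1.546e+02] shift cm [-24.11 -14.42   2.03] rot [-0.     0.002 -1.879]
```

Request:
move_arm([
  [0,-1,-0.6,0,0,0,-0.12],
  [0,-3,-1.8,0,0,0,-0.28],
  [0,-5.5,-3.3,0,0,0,-0.44],
  [0,-8,-4.8,0,0,0,-0.6],
  [0,-10.5,-6.3,0,0,0,-0.76],
  [0,-13,-7.8,0,0,0,-0.92],
  [0,-15.5,-9.3,0,0,0,-1.08],
  [0,-18,-10.8,0,0,0,-1.24],
])

```text
clock: 53.5
tool_pos: [0.5814, -0.21, 0.0639]
orientation: [180.0, 0.0, -134.0]
force: [-0.2, -0.2, -0.8]
opening: 0.0099
```

```bash
python3 -c "
from h import *
print(sensors.get_obs()['opening'])
n=np.array([np.cos(np.radians(82.3)),np.sin(np.radians(82.3))])
p=np.array([.608,-.367])+n*.10
rel([*p,.045],-97.7)"
```

```text
0.009858842938768169
now [ 0.5814 -0.21    0.0639] [ 180.    0. -134.] shift cm [ 1.38 -6.9   1.89] rot [ 0.     0.    -0.634]
```

Request:
move_arm([
  [0,0.4,-1.5,0.3,0,0,-0.15],
  [0,0.8,-3.4,0.6,0,0,-0.3],
  [0,1.2,-5.4,1.2,0,0,-0.45],
  [0,1.4,-6.7,1.8,0,0,-0.58],
  [0,1.4,-6.9,1.9,0,0,-0.634],
  [0,1.4,-6.9,1.9,0,0,-0.634],
  [0,1.4,-6.9,1.9,0,0,-0.634],
  [0,1.4,-6.9,1.9,0,0,-0.634],
])

```text
clock: 54.5
tool_pos: [0.6206, -0.2672, 0.0451]
orientation: [-180.0, 0.0, -98.0]
force: [-0.1, 0.0, -2.0]
opening: 0.01
```

```bash
python3 -c "
from h import *
snap('wrist','w26');print(sensors.get_obs()['opening'])
n=np.array([np.cos(np.radians(82.3)),np.sin(np.radians(82.3))])
p=np.array([.608,-.367])+n*.056
rel([*p,.0275],-97.7)"
```

```text
0.009416294592391745
now [ 0.6206 -0.2673  0.0451] [-180.    0.  -98.] shift cm [ 4.45 -0.11  1.76] rot [-0.     0.    -0.006]
```

View pics/w26.png

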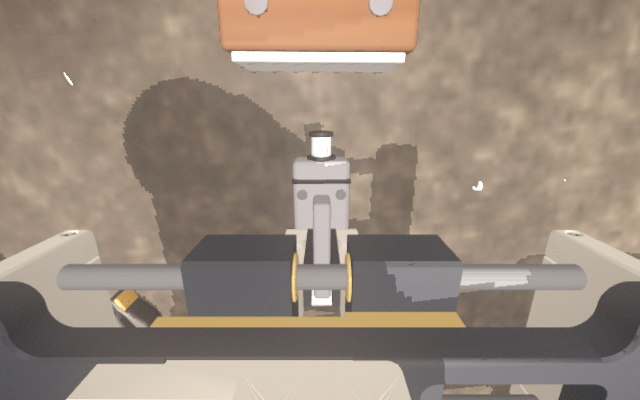

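Request:
move_arm([
  [0,1,-0.1,0.9,0,0,-0.005],
  [0,2,-0.1,1.7,0,0,-0.005],
  [0,2.7,-0.1,1.7,0,0,-0.005],
  [0,3.2,-0.1,1.7,0,0,-0.005],
  [0,3.7,-0.1,1.7,0,0,-0.005],
  [0,4.1,-0.1,1.7,0,0,-0.005],
  [0,4.4,-0.1,1.7,0,0,-0.005],
  [0,4.4,-0.1,1.7,0,0,-0.005],
])

```text
clock: 55.55
tool_pos: [0.6156, -0.3108, 0.028]
orientation: [-180.0, 0.0, -97.7]
force: [1.1, 4.4, 0.3]
opening: 0.0096
```

Request:
move_arm([
  [0,0.1,0,0,0,0,0],
  [0,0.2,0,0,0,0,0],
  [0,0.3,0,0,0,0,0],
  [0,0.4,0,0,0,0,0],
  [0,0.5,0,0,0,0,0],
  [0,0.5,0,0,0,0,0],
  [0,0.5,0,0,0,0,0],
  [0,0.5,0,0,0,0,0],
])

```text
clock: 56.55
tool_pos: [0.6154, -0.3135, 0.028]
orientation: [-180.0, 0.1, -97.7]
force: [1.1, 15.7, 4.2]
opening: 0.0099
```

```bash
python3 -c "
from h import *
snap('wrist','w27');o=sensors.get_obs();print(o['opening'],o['force'])
n=np.array([np.cos(np.radians(82.3)),np.sin(np.radians(82.3))])
print((o['tool_pos'][:2]-[.608,-.367])@n,o['tool_pos'])
p=f2w(-.095,-.21)
rel([*p,.09],-175.2)"
```

```text
0.009684000509488854 [ 1.05243368 16.28954221  3.54071933]
0.05404476906849139 [ 0.6154097  -0.31346532  0.02802556]
now [ 0.6154 -0.3135  0.028 ] [-1.80e+02  1.00e-01 -9.77e+01] shift cm [-33.23   9.74  -6.12] rot [1.000e-03 2.000e-03 1.353e+00]
```

View pics/w27.png

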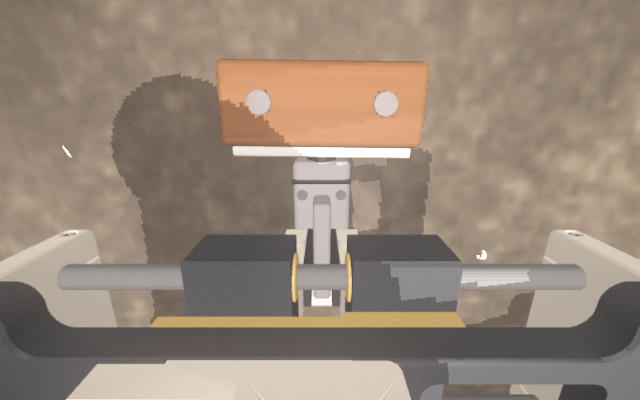

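Request:
move_arm([
  [0,-1.7,0,0,0,0,0],
  [0,-3,0,-3,0,0,0],
  [0,-6,1.2,-6,0,0,0.12],
  [0,-10,2.6,-6,0,0,0.28],
  [0,-14.5,4.2,-6,0,0,0.44],
  [0,-19,5.7,-6,0,0,0.6],
  [0,-23.5,7.2,-6,0,0,0.76],
  [0,-28,8.3,-6,0,0,0.92],
])

```text
clock: 57.6
tool_pos: [0.5697, -0.0262, 0.0881]
orientation: [-179.9, 0.0, -150.7]
force: [1.4, 0.3, -1.0]
opening: 0.0099
```

```bash
python3 -c "
from h import *
p=f2w(-.095,-.21)
rel([*p,.09],-175.2);print(sensors.get_obs()['opening'])"
```

```text
now [ 0.5697 -0.0262  0.0881] [-179.9    0.  -150.7] shift cm [-2.14  5.11 -0.19] rot [-0.001  0.     0.427]
0.009873088382263811
```

Request:
move_arm([
  [0,-0.8,1.8,0,0,0,0.12],
  [0,-1.6,3.6,0,0,0,0.25],
  [0,-2.1,4.9,0,0,0,0.37],
  [0,-2.1,5.1,0,0,0,0.427],
  [0,-2.1,5.1,2,0,0,0.427],
  [0,-2.1,5.1,3.6,0,0,0.427],
  [0,-2.1,5.1,3.6,0,0,0.427],
  [0,-2.1,5.1,3.6,0,0,0.427],
])

```text
clock: 58.6
tool_pos: [0.5636, 0.0271, 0.0521]
orientation: [-180.0, 0.0, -174.9]
force: [0.8, -0.2, -0.1]
opening: 0.0098
```

```bash
python3 -c "
from h import *
snap('wrist','w28')
p=f2w(-.078,-.21)
rel([*p,.0245],-175.2);print(sensors.get_obs()['opening'])"
```

```text
now [0.5638 0.0273 0.0523] [-180.     0.  -174.9] shift cm [-1.67  0.15  2.78] rot [-0.     0.001  0.005]
0.010068127044934885
```

View pics/w28.png

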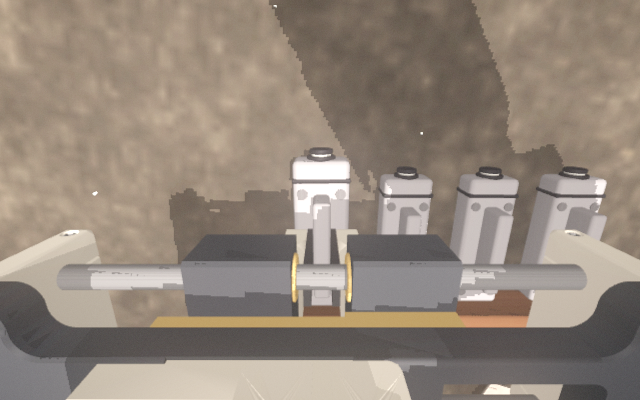

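Request:
move_arm([
  [0,0,0.1,1.2,0,0,0.005],
  [0,0,0.1,2.4,0,0,0.005],
  [0,-0.5,0.1,2.75,0,0,0.005],
  [0,-1,0.1,2.75,0,0,0.005],
  [0,-1.4,0.1,2.75,0,0,0.005],
  [0,-1.7,0.1,2.75,0,0,0.005],
  [0,-2,0.1,2.75,0,0,0.005],
  [0,-2,0.1,2.75,0,0,0.005],
])

```text
clock: 59.65
tool_pos: [0.5816, 0.0295, 0.0237]
orientation: [-180.0, -0.2, -175.2]
force: [-4.9, 0.1, 0.9]
opening: 0.0094
```

```bash
python3 -c "
from h import *
o=sensors.get_obs();print(o['opening'],o['force'],o['tool_pos'],o['orientation'],w2f(o['tool_pos']))"
```

```text
0.009446330995157848 [-4.92571654  0.07428595  0.91737622] [0.58159794 0.02950262 0.02369811] [-179.97096431   -0.1861934  -175.22902553] [-0.07681152 -0.2108093 ]
```

Request:
move_arm([
  [0,-0.1,0,0.05,0,0,0],
  [0,-0.2,0,0.05,0,0,0],
  [0,-0.25,0,0.05,0,0,0],
  [0,-0.25,0,0.05,0,0,0],
  [0,-0.25,0,0.05,0,0,0],
  [0,-0.25,0,0.05,0,0,0],
  [0,-0.25,0,0.05,0,0,0],
  [0,-0.25,0,0.05,0,0,0],
])

```text
clock: 60.65
tool_pos: [0.5816, 0.0294, 0.0234]
orientation: [-180.0, -0.4, -175.2]
force: [-13.7, 2.2, 10.6]
opening: 0.0097
```

Request:
move_arm([
  [0,0.25,0,0,0,0,0],
  [2,0.25,0,0,0,0,0],
  [3.5,0.25,0,0,0,0,0],
  [3.5,0.25,0,0,0,0,0],
  [3.5,0.25,0,-3,0,0,0],
  [3.5,0.25,0,-7,0,0,0],
  [6,0.25,0,-13,0,0,0],
  [6,0.25,2,-19,0,0,0],
])

```text
clock: 61.65
tool_pos: [0.5815, 0.0491, 0.2149]
orientation: [-180.0, 0.0, -175.3]
force: [1.8, 0.4, -0.7]
opening: 0.0497
```

```bash
python3 -c "
from h import *
rel([*f2w(0.02,-.12),.30],-175)"
```

```text
now [0.5815 0.0491 0.2149] [-180.     0.  -175.3] shift cm [-9.52  7.14 -8.51] rot [-0.     0.    -0.005]
```

Request:
move_arm([
  [6,-1.5,1,-1.5,0,0,0],
  [6,-4,3,-4,0,0,0],
  [6,-7,5,-6.5,0,0,0],
  [6,-9.5,7.1,-8.5,0,0,0],
  [6,-9.5,7.1,-8.5,0,0,0],
  [6,-9.5,7.1,-8.5,0,0,0],
  [6,-9.5,7.1,-8.5,0,0,0],
  [6,-9.5,7.1,-8.5,0,0,0],
])

```text
clock: 62.65
tool_pos: [0.6698, 0.1278, 0.298]
orientation: [-180.0, -0.0, -175.2]
force: [-0.0, 0.3, 0.1]
opening: 0.0602
```

```bash
python3 -c "
from h import *
s=snap('wrist','w29');snap('top','t29')
f=cv2.imread('pics/w29.png');cv2.imwrite('pics/w29z.png',cv2.resize(f[60:260,180:450],None,fx=2.9,fy=2.9,interpolation=cv2.INTER_CUBIC))
f=cv2.imread('pics/t29.png')[140:300,230:450]; cv2.imwrite('pics/t29z.png',cv2.resize(f,None,fx=3.6,fy=3.6,interpolation=cv2.INTER_CUBIC))
print(sensors.get_obs()['tool_pos'])"
```

```text
[0.66995772 0.12805061 0.29817257]
```

View pics/w29z.png

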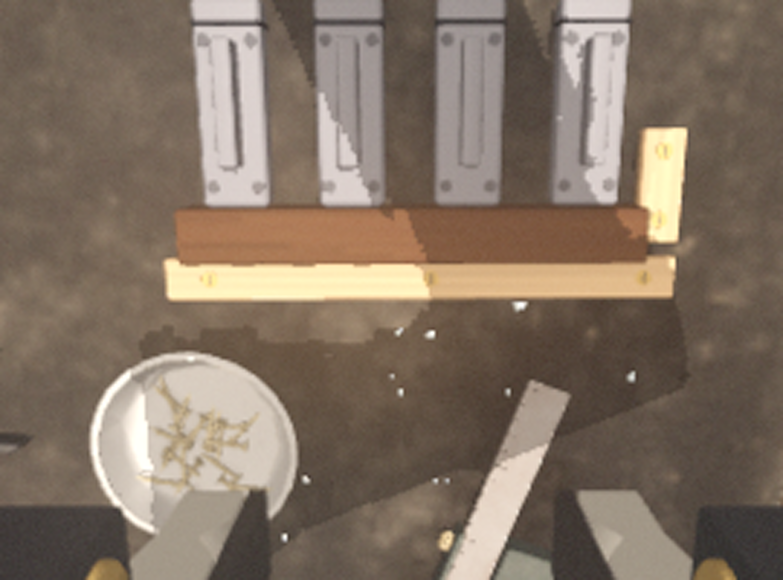

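View pics/t29z.png

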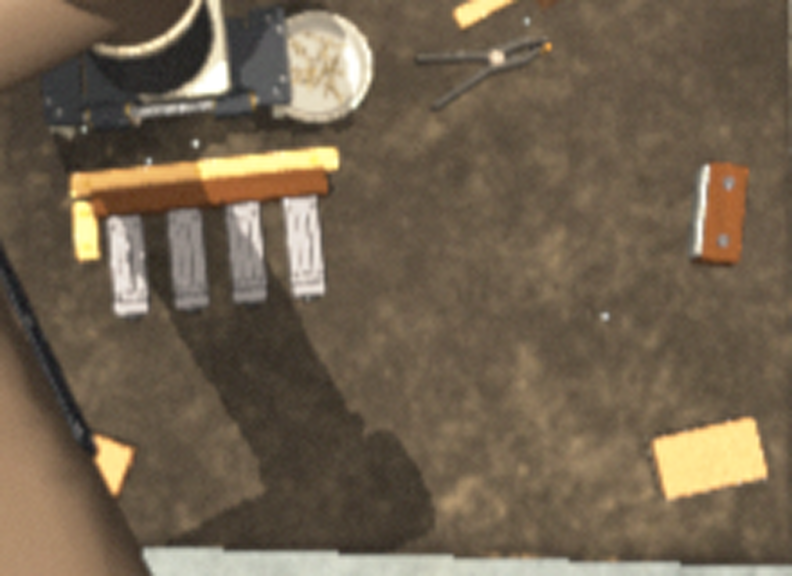

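```bash
python3 -c "
from h import *
s=np.load('pics/w29.npz')
for n,X,Y,z in [('fence out L',168,300,.012),('fence out R',672,297,.012),('B out',177,211,.036),('A out',643,208,.036),('B in',177,263,.036),('A in',648,262,.036),('side in a',640,128,.012),('latchC front?',192,0,.02),('r4 rear L',207,205,.02),('r4 rear R',269,205,.02),('r1 rear L',552,204,.02),('r1 rear R',616,203,.02)]:
    print(n,w2f(px2w(s,180+X/2.9,60+Y/2.9,z)).round(4))
f=cv2.imread('pics/w29.png');cv2.imwrite('pics/w29y.png',cv2.resize(f[20:150,220:420],None,fx=3.8,fy=3.8,interpolation=cv2.INTER_CUBIC))
"
```

```text
fence out L [ 0.0239 -0.2516]
fence out R [0.0223 0.0235]
B out [-0.0257 -0.2361]
A out [-0.0271 -0.003 ]
B in [ 0.0003 -0.2383]
A in [-0.0001  0.0018]
side in a [-0.0655 -0.0012]
latchC front? [-0.1245 -0.225 ]
r4 rear L [-0.0274 -0.2248]
r4 rear R [-0.0274 -0.1926]
r1 rear L [-0.0279 -0.0459]
r1 rear R [-0.0284 -0.0127]
```

View pics/w29y.png

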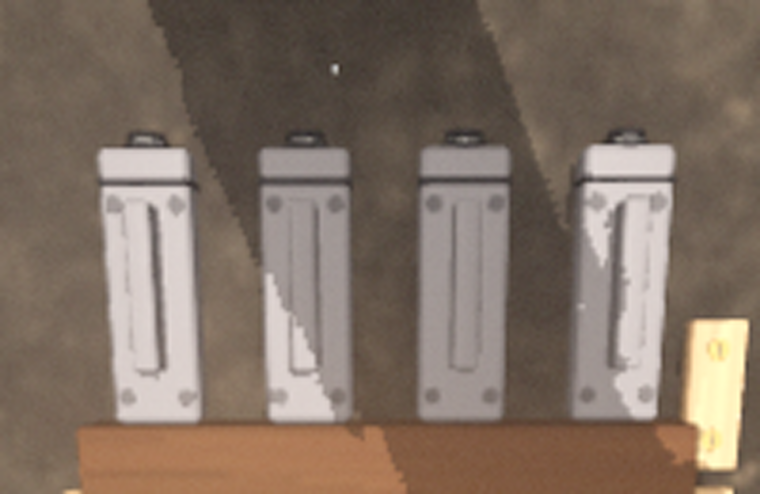

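```bash
python3 -c "
from h import *
print(job.close_job(), sensors.get_obs()['clock'])"
```

```text
the job is handed in; nothing more can be done
the job is handed in; nothing more can be done
```

The rail sits flush in the fence corner, and all four latches lie shut and butted side by side along it. I handed the job in at about 63 s; it gives no verdict.

- **Rail:** I gripped it, carried it over and pushed it against both strips. It twisted about 6° in the grip on the way. I re-gripped it and it came square against the fence. In the last picture it is flush within about 2 mm at both strips.
- **Latches:** I held each by its rib and pressed its plunger against the steel stop until the force rose to 16–21 N, well above the plunger's own 5 N. I then placed them about 60 mm apart and pushed each back until it met the rail at 12–16 N.
- **Last checks:** All four plungers look fully in. I measured the rear faces of the two end latches at about 28 mm from the fence face, which is touching the rail. The two middle latches I only judged by eye; they look butted and square.
- **Bystanders:** The dish and clamp look unmoved. The arm hid the black box in the final overhead picture, so I did not check it at the end; I made no contact with it that I know of.
- **Disturbances:** I saw no sign of anything being knocked aside. The rail's twist may have been the moment the grip slackened, but I can't confirm that.

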